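# Sort the drawer boxes of cut glass after class

### The job

Sort the drawer boxes of cut glass into two neat piles, one box flat on top of another. A box whose inner tray is pushed home is complete and goes on the pile in the middle of the green-floored tray; one whose inner tray is pulled out needs topping up and goes on the pile in the middle of the orange-floored tray, its inner tray left sticking out to show the missing colour. Stack them squarely, edges flush and lengthwise along the tray, right way up, leave all inner trays as they are, and do not knock over or shove the other things on the bench.

Things in the scene. Friction and masses are not known exactly. Their poses are not given: they have to be found in the camera images.
- box_a: drawer box: white card sleeve 78 mm long (its x) x 52 mm wide (its y) x 30 mm high, open at both ends, with a sliding inner tray of cut coloured glass inside and a white label on top; total 110 to 180 g. Origin: centre of the sleeve's underside (it does not move with the inner tray); x along the sleeve, towards the end where the inner tray comes out; z up. Not every box is there on every start (None if absent)
- box_b: drawer box of the same make as box_a, other colour of glass
- box_c: drawer box of the same make as box_a, other colour of glass
- box_d: drawer box of the same make as box_a, other colour of glass
- box_e: drawer box of the same make as box_a, other colour of glass
- box_f: drawer box of the same make as box_a, other colour of glass
- box_g: drawer box of the same make as box_a, other colour of glass
- box_h: drawer box of the same make as box_a, other colour of glass
- drawer_a (a joint): how far the inner tray of box_a sticks out of the +x end of its sleeve, m: 0 to 0.001 = pushed home, 0.020 to 0.032 = pulled out (stop at 0.045). It stays where it is left; about 3 N along it moves it. The inner tray is 46 mm wide and rides 3 mm above the sleeve's underside, its top 3 mm below the sleeve's top
- drawer_b (a joint): the same for box_b
- drawer_c (a joint): the same for box_c
- drawer_d (a joint): the same for box_d
- drawer_e (a joint): the same for box_e
- drawer_f (a joint): the same for box_f
- drawer_g (a joint): the same for box_g
- drawer_h (a joint): the same for box_h
- green_tray: shallow white tray with a floor in green, for the complete boxes; fixed to the bench; 184 mm long (its x) x 152 mm wide (its y) outside, walls 4 mm thick and 18 mm high, floor 4 mm thick (so the pile stands 4 mm above the bench). Origin: centre of its underside, z up
- orange_tray: shallow white tray with a floor in orange, for the boxes to be topped up; fixed to the bench; 184 mm long (its x) x 152 mm wide (its y) outside, walls 4 mm thick and 18 mm high, floor 4 mm thick (so the pile stands 4 mm above the bench). Origin: centre of its underside, z up
- foil_roll: bystander: roll of copper foil lying flat among the boxes, 72 mm across, 22 mm high, loose; origin under its centre
- mug: bystander: black mug, 82 mm across, 95 mm high; origin under its centre
- spirits: bystander: clear bottle with green label, 72 mm across, 200 mm high; origin under its centre
- glue: bystander: white glue bottle with purple nozzle, 56 mm across, 150 mm high; origin under its centre
- running_pliers: bystander: black-handled pliers lying flat, 180 mm long, 17 mm high; origin at the pivot
Mind the look-alikes: they are no part of the job. Leave any yellow look-alike of the box_f alone. What is shaped like the box_g but blue is not meant.

How it is judged:
At the end, for the whole second after the job is handed in: each box flat (4 deg), at rest, right way up in its tray (pushed-home: green, pulled-out: orange), within 20 mm of the floor's centre and 8 deg of its length; sleeves of a pile within 8 mm, 7 deg of each other; pushed-home inner trays out under 6 mm, pulled-out ones over 13 mm (angle between each of box_a, box_b, box_c, box_d, box_e, box_f, box_g, box_h's own z axis and vertical below 0.07 rad and linear speed of each of box_a, box_b, box_c, box_d, box_e, box_f, box_g, box_h below 0.02 m/s and ((value of joint drawer_a below 0.006 m and horizontal distance between box_a and green_tray below 0.02 m and angle between the x axis of box_a and the x axis of green_tray, either way round below 0.14 rad) or (value of joint drawer_a above 0.013 m and horizontal distance between box_a and orange_tray below 0.02 m and angle between the x axis of box_a and the x axis of orange_tray, either way round below 0.14 rad)) and ((value of joint drawer_b below 0.006 m and horizontal distance between box_b and green_tray below 0.02 m and angle between the x axis of box_b and the x axis of green_tray, either way round below 0.14 rad) or (value of joint drawer_b above 0.013 m and horizontal distance between box_b and orange_tray below 0.02 m and angle between the x axis of box_b and the x axis of orange_tray, either way round below 0.14 rad)) and ((value of joint drawer_c below 0.006 m and horizontal distance between box_c and green_tray below 0.02 m and angle between the x axis of box_c and the x axis of green_tray, either way round below 0.14 rad) or (value of joint drawer_c above 0.013 m and horizontal distance between box_c and orange_tray below 0.02 m and angle between the x axis of box_c and the x axis of orange_tray, either way round below 0.14 rad)) and ((value of joint drawer_d below 0.006 m and horizontal distance between box_d and green_tray below 0.02 m and angle between the x axis of box_d and the x axis of green_tray, either way round below 0.14 rad) or (value of joint drawer_d above 0.013 m and horizontal distance between box_d and orange_tray below 0.02 m and angle between the x axis of box_d and the x axis of orange_tray, either way round below 0.14 rad)) and ((value of joint drawer_e below 0.006 m and horizontal distance between box_e and green_tray below 0.02 m and angle between the x axis of box_e and the x axis of green_tray, either way round below 0.14 rad) or (value of joint drawer_e above 0.013 m and horizontal distance between box_e and orange_tray below 0.02 m and angle between the x axis of box_e and the x axis of orange_tray, either way round below 0.14 rad)) and ((value of joint drawer_f below 0.006 m and horizontal distance between box_f and green_tray below 0.02 m and angle between the x axis of box_f and the x axis of green_tray, either way round below 0.14 rad) or (value of joint drawer_f above 0.013 m and horizontal distance between box_f and orange_tray below 0.02 m and angle between the x axis of box_f and the x axis of orange_tray, either way round below 0.14 rad)) and ((value of joint drawer_g below 0.006 m and horizontal distance between box_g and green_tray below 0.02 m and angle between the x axis of box_g and the x axis of green_tray, either way round below 0.14 rad) or (value of joint drawer_g above 0.013 m and horizontal distance between box_g and orange_tray below 0.02 m and angle between the x axis of box_g and the x axis of orange_tray, either way round below 0.14 rad)) and ((value of joint drawer_h below 0.006 m and horizontal distance between box_h and green_tray below 0.02 m and angle between the x axis of box_h and the x axis of green_tray, either way round below 0.14 rad) or (value of joint drawer_h above 0.013 m and horizontal distance between box_h and orange_tray below 0.02 m and angle between the x axis of box_h and the x axis of orange_tray, either way round below 0.14 rad)) and (horizontal distance between box_a and box_b above 0.1 m or (horizontal distance between box_a and box_b below 0.008 m and angle between the x axis of box_a and the x axis of box_b, either way round below 0.12 rad)) and (horizontal distance between box_a and box_c above 0.1 m or (horizontal distance between box_a and box_c below 0.008 m and angle between the x axis of box_a and the x axis of box_c, either way round below 0.12 rad)) and (horizontal distance between box_a and box_d above 0.1 m or (horizontal distance between box_a and box_d below 0.008 m and angle between the x axis of box_a and the x axis of box_d, either way round below 0.12 rad)) and (horizontal distance between box_a and box_e above 0.1 m or (horizontal distance between box_a and box_e below 0.008 m and angle between the x axis of box_a and the x axis of box_e, either way round below 0.12 rad)) and (horizontal distance between box_a and box_f above 0.1 m or (horizontal distance between box_a and box_f below 0.008 m and angle between the x axis of box_a and the x axis of box_f, either way round below 0.12 rad)) and (horizontal distance between box_a and box_g above 0.1 m or (horizontal distance between box_a and box_g below 0.008 m and angle between the x axis of box_a and the x axis of box_g, either way round below 0.12 rad)) and (horizontal distance between box_a and box_h above 0.1 m or (horizontal distance between box_a and box_h below 0.008 m and angle between the x axis of box_a and the x axis of box_h, either way round below 0.12 rad)) and (horizontal distance between box_b and box_c above 0.1 m or (horizontal distance between box_b and box_c below 0.008 m and angle between the x axis of box_b and the x axis of box_c, either way round below 0.12 rad)) and (horizontal distance between box_b and box_d above 0.1 m or (horizontal distance between box_b and box_d below 0.008 m and angle between the x axis of box_b and the x axis of box_d, either way round below 0.12 rad)) and (horizontal distance between box_b and box_e above 0.1 m or (horizontal distance between box_b and box_e below 0.008 m and angle between the x axis of box_b and the x axis of box_e, either way round below 0.12 rad)) and (horizontal distance between box_b and box_f above 0.1 m or (horizontal distance between box_b and box_f below 0.008 m and angle between the x axis of box_b and the x axis of box_f, either way round below 0.12 rad)) and (horizontal distance between box_b and box_g above 0.1 m or (horizontal distance between box_b and box_g below 0.008 m and angle between the x axis of box_b and the x axis of box_g, either way round below 0.12 rad)) and (horizontal distance between box_b and box_h above 0.1 m or (horizontal distance between box_b and box_h below 0.008 m and angle between the x axis of box_b and the x axis of box_h, either way round below 0.12 rad)) and (horizontal distance between box_c and box_d above 0.1 m or (horizontal distance between box_c and box_d below 0.008 m and angle between the x axis of box_c and the x axis of box_d, either way round below 0.12 rad)) and (horizontal distance between box_c and box_e above 0.1 m or (horizontal distance between box_c and box_e below 0.008 m and angle between the x axis of box_c and the x axis of box_e, either way round below 0.12 rad)) and (horizontal distance between box_c and box_f above 0.1 m or (horizontal distance between box_c and box_f below 0.008 m and angle between the x axis of box_c and the x axis of box_f, either way round below 0.12 rad)) and (horizontal distance between box_c and box_g above 0.1 m or (horizontal distance between box_c and box_g below 0.008 m and angle between the x axis of box_c and the x axis of box_g, either way round below 0.12 rad)) and (horizontal distance between box_c and box_h above 0.1 m or (horizontal distance between box_c and box_h below 0.008 m and angle between the x axis of box_c and the x axis of box_h, either way round below 0.12 rad)) and (horizontal distance between box_d and box_e above 0.1 m or (horizontal distance between box_d and box_e below 0.008 m and angle between the x axis of box_d and the x axis of box_e, either way round below 0.12 rad)) and (horizontal distance between box_d and box_f above 0.1 m or (horizontal distance between box_d and box_f below 0.008 m and angle between the x axis of box_d and the x axis of box_f, either way round below 0.12 rad)) and (horizontal distance between box_d and box_g above 0.1 m or (horizontal distance between box_d and box_g below 0.008 m and angle between the x axis of box_d and the x axis of box_g, either way round below 0.12 rad)) and (horizontal distance between box_d and box_h above 0.1 m or (horizontal distance between box_d and box_h below 0.008 m and angle between the x axis of box_d and the x axis of box_h, either way round below 0.12 rad)) and (horizontal distance between box_e and box_f above 0.1 m or (horizontal distance between box_e and box_f below 0.008 m and angle between the x axis of box_e and the x axis of box_f, either way round below 0.12 rad)) and (horizontal distance between box_e and box_g above 0.1 m or (horizontal distance between box_e and box_g below 0.008 m and angle between the x axis of box_e and the x axis of box_g, either way round below 0.12 rad)) and (horizontal distance between box_e and box_h above 0.1 m or (horizontal distance between box_e and box_h below 0.008 m and angle between the x axis of box_e and the x axis of box_h, either way round below 0.12 rad)) and (horizontal distance between box_f and box_g above 0.1 m or (horizontal distance between box_f and box_g below 0.008 m and angle between the x axis of box_f and the x axis of box_g, either way round below 0.12 rad)) and (horizontal distance between box_f and box_h above 0.1 m or (horizontal distance between box_f and box_h below 0.008 m and angle between the x axis of box_f and the x axis of box_h, either way round below 0.12 rad)) and (horizontal distance between box_g and box_h above 0.1 m or (horizontal distance between box_g and box_h below 0.008 m and angle between the x axis of box_g and the x axis of box_h, either way round below 0.12 rad))); the robot touches nothing.
It fails at once if an inner tray is pushed in or pulled out (value of joint drawer_a between 0.007 and 0.012 m or value of joint drawer_b between 0.007 and 0.012 m or value of joint drawer_c between 0.007 and 0.012 m or value of joint drawer_d between 0.007 and 0.012 m or value of joint drawer_e between 0.007 and 0.012 m or value of joint drawer_f between 0.007 and 0.012 m or value of joint drawer_g between 0.007 and 0.012 m or value of joint drawer_h between 0.007 and 0.012 m).
It fails at once if the mug, the spirits bottle or the glue bottle is knocked over (angle between any of mug, spirits, glue's own z axis and vertical above 0.5 rad).
It fails at once if something else on the bench is shoved more than 50 mm (the foil roll 70 mm) (distance of any of mug, spirits, glue, running_pliers from where it was at the start of the episode above 0.05 m or distance of foil_roll from where it was at the start of the episode above 0.07 m).
Of box_a, box_b, box_c, box_d, box_e, box_f, box_g, box_h only 6 to 8 are there at a start; the rules pass over those that are not, and their reading is None.
At some moment in a run one of box_a, box_b, box_c, box_d, box_e, box_f, box_g, box_h may be knocked a few centimetres aside while the robot is not near it.
Once in a run the grip may slacken for a moment while it holds something.
It also fails if it takes over 210 s, if anything falls off the work surface, if the arm or the gripper's body presses on something with over 40 N, if the wrist force passes 120 N, or if a joint passes its speed limit or range.

### The arm

A 6-joint arm with a two-finger parallel gripper is mounted at the origin on the work surface. World frame = base frame: x ahead of the robot, y to its left, z up, the work surface at z = 0. Lengths are in m, angles in rad, forces in N, time in s.
With the tool pointing down it reaches from about 0.25 to 0.775 m from the base axis. Payload 4 kg.
Tool frame: the origin (TCP) lies at the centre of the arm's flange, where the gripper is bolted on; the fingertips stand ahead of it and the grasp point (between the pads) lies 180 mm ahead of it (robot.tcp_to_tips is the z of the fingertips in the tool frame, in m); z points along the fingers, y is the direction in which the jaws open and shut (so a half turn about z gives the same grasp; the last joint's range is limited). The gripper opens to 94 mm and grips with 3 to 60 N. Pads are 16 mm wide; open, the fingers measure 119 mm over their backs; the gripper's body (75 mm by 177 mm) begins 78 mm behind the grasp point.
Start: joints at [-1.217, 0.087, 1.371, -0, 1.684, -0.103], TCP at [0.243, -0.494, 0.405] pointing down, gripper open.
Joint ranges: [-3.1, 3.1], [-0.76, 2.03], [0.27, 2.55], [-1.08, 4.22], [0.17, 2.65], [-2.57, 2.57]. Speed limits (rad/s): [2.79, 2.79, 3.14, 3.14, 3.14, 3.14].

### API

Orientations are given as [roll, pitch, yaw] about the fixed x, y, z axes, in that order (R = Rz(yaw) Ry(pitch) Rx(roll)).
In Python, from bench import robot gives the robot as it stands.
- The arm moves only by the tool move_arm, never from a script. Its argument "increments" is a list that holds one entry, the list of rows, each a list of 7 numbers: the opening, from 0 (shut) to 1 (fully open), then the shift along the tool's x, y, z as a fraction of full scale, then the turn, a rotation vector about the tool's x, y, z as a fraction of full scale. In form: [[[jaw, dx, dy, dz, rx, ry, rz], ...]]. A call has 1 to 8 rows; each row is the pose to reach, as a shift and turn from the pose commanded when the call began, along the tool's axes at that moment; what a row does not reach only later rows make up. Full scale, the value 1, is 0.1 m for a shift and pi/2 rad for a turn. A row lasts 1/12 s, in which the tool goes at most 41.7 mm and 7.16 degrees, less where a joint would pass 70% of its speed; a pose out of reach is approached as far as the arm can. A call with a number of a shift or a turn outside -1 to 1 is refused whole. A call with a gripper value outside its range is refused whole. The fingers move at their own pace and stop on an object; the grip force is fixed at half the most. Time passes only in rows, so rows that repeat a pose let the fingers close. It gives the time, the measured TCP pose, the force and the opening at its end, in the units of the state.
- robot.get_obs(): the state, without advancing time (a new reading comes with each control period).
- robot.snapshot(name): name is "scene" or "side" or "wrist"; returns (picture, depth): 400x640x3 uint8, red, green, blue; 400x640 float32, m along the optical axis (not along the pixel's ray), 0 where there is no reading.
- robot.camera_params(name): a dict with "mtx" (3x3 intrinsics, pixels), "k1" (the pictures are not rectified: a ray, as slopes to the right and down, at radius r is drawn at 1 + k1 r^2 times it, then the intrinsics apply), "R" (3x3) and "t" (3): a world point X has camera coordinates R X + t. Camera axes: x right, y down, z forward; pixel columns grow to the right and rows downward; lengths in m; the calibration is good to about 2 mm. A picture is of the moment at which its call begins: read the wrist's pose just before it. camera_params takes no time and is no camera call; for the wrist camera it gives the pose at the moment of the call.
- robot.close_job(): hands the job in, once; it reports no verdict.
The state is a dict: "time": time; "joint_positions": joint angles; "qvel": joint speeds; "joint_torque": joint torques, N m; "tool_pos": TCP position; "ee_rot": TCP orientation; "wrist_force": force on the tool from outside, world axes, zero at the start; "wrist_torque": the same for the moment, N m; "width": finger opening in m.
Only numpy, scipy, OpenCV 4.12 (cv2) and the standard library are available. Lean on these libraries where they do the work, as an engineer would, in place of code of your own. Each camera call takes 0.05 s, during which the arm holds its last target.

## Working session

There is one attempt and no reset: what is moved stays moved. The work goes in short steps, Python scripts to look and compute and a tool call to move; the robot and the scene stay as the last step left them, time stands still between calls to the robot, and variables do not carry over. Pictures are saved under pics/ and viewed, and the job is handed in when it is done.

Besides the shell and the picture viewer there is one more tool, called after "Call:" as name([rows], argument=value, ...), one row to a line, values as JSON. move_arm: Moves the arm, as the interface text tells. Its arguments: {"type":"object","properties":{"increments":{"type":"array","items":{"type":"array","items":{"type":"array","items":{"type":"number","minimum":-1,"maximum":1}}}}},"required":["increments"]}

```bash
ls; mkdir -p pics
python3 - <<'E'
from bench import robot
import cv2
print(robot.get_obs())
for n in ("scene","side","wrist"):
    p=robot.camera_params(n); print(n,p)
    im,d=robot.snapshot(n)
    cv2.imwrite(f"pics/{n}0.png",im[:,:,::-1])
    import numpy as np; np.save(f"pics/{n}0_d.npy",d)
E
```

```text
pics
{'time': 0.0, 'joint_positions': array([-1.21706565e+00,  8.79016665e-02,  1.37223762e+00, -5.37888027e-05,
        1.68358565e+00, -1.03094267e-01]), 'qvel': array([-0.0003138 , -0.00064051,  0.00053867,  0.00077541,  0.00072029,
       -0.00133751]), 'joint_torque': array([-1.17962605e-03, -3.40179420e+01, -3.02435160e+01,  7.16499193e-02,
        3.29965213e-02, -1.70242306e-04]), 'tool_pos': array([ 0.24255422, -0.49349042,  0.40354131]), 'ee_rot': array([-3.13946620e+00, -1.66259922e-04,  4.56818766e-01]), 'wrist_force': array([-0.04596593,  0.20665977, -0.0366972 ]), 'wrist_torque': array([-0.0243199 , -0.0357122 , -0.05121897]), 'width': 0.09430096968214371}
scene {'mtx': array([[417.90787306,   0.        , 311.64054682],
       [  0.        , 417.90787306, 196.07250184],
       [  0.        ,   0.        ,   1.        ]]), 'k1': -0.03616095431274759, 'R': array([[-0.08890228,  0.99602763, -0.00503366],
       [ 0.65304958,  0.05447178, -0.75535361],
       [-0.75207887, -0.07043989, -0.65529809]]), 't': array([ 0.0301435 , -0.31805265,  1.71724509])}
side {'mtx': array([[394.18916791,   0.        , 322.20468853],
       [  0.        , 394.18916791, 195.99587565],
       [  0.        ,   0.        ,   1.        ]]), 'k1': 0.009977126838968639, 'R': array([[-0.90778866, -0.4191604 , -0.01497694],
       [-0.25292439,  0.57555291, -0.77766838],
       [ 0.33458781, -0.7021705 , -0.62849629]]), 't': array([0.48536599, 0.14243721, 0.95646971])}
wrist {'mtx': array([[313.47201851,   0.        , 324.25131124],
       [  0.        , 313.47201851, 199.07981179],
       [  0.        ,   0.        ,   1.        ]]), 'k1': -0.03732949402539884, 'R': array([[ 0.44066597, -0.89766851, -0.00217767],
       [-0.8623347 , -0.42399204,  0.27678441],
       [-0.24938396, -0.12009159, -0.96092958]]), 't': array([-0.55025534, -0.02929025,  0.39285792])}
```

View pics/scene0.png

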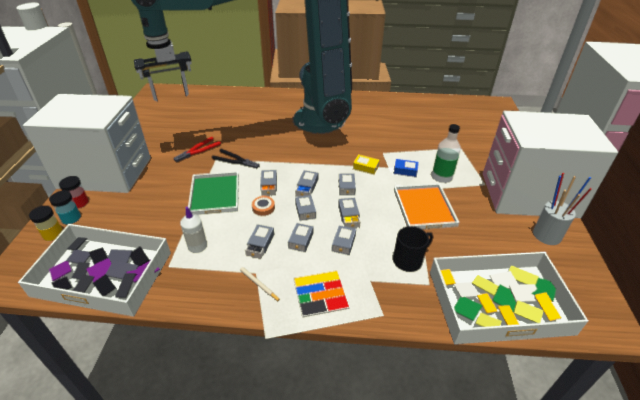

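View pics/side0.png

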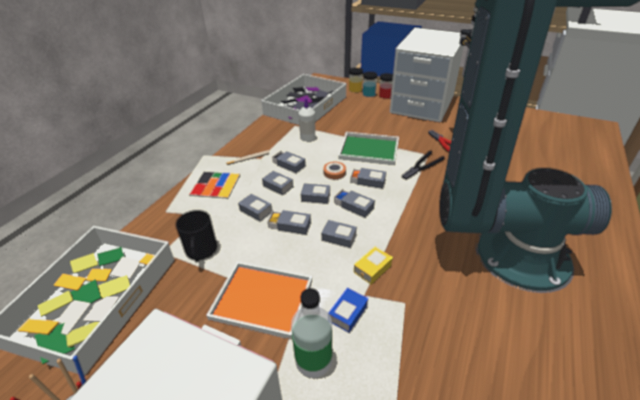

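View pics/wrist0.png

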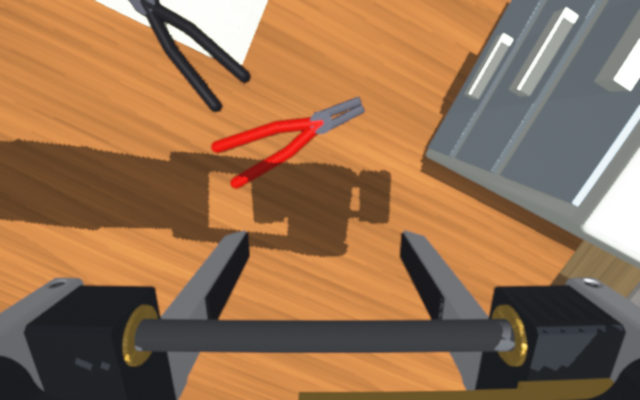

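```bash
cat > h.py <<'E'
import numpy as np, cv2
from bench import robot
from scipy.spatial.transform import Rotation as Rn
def undist(P,uv):
    K=P["mtx"];k=P["k1"]
    q=np.c_[(uv[:,0]-K[0,2])/K[0,0],(uv[:,1]-K[1,2])/K[1,1]]
    u=q.copy()
    for _ in range(10): u=q/(1+k*(u**2).sum(1,keepdims=True))
    return u
def cast(P,uv,z):
    "pixel -> world on plane z"
    uv=np.atleast_2d(np.asarray(uv,float)); u=undist(P,uv)
    d=np.c_[u,np.ones(len(u))]@P["R"]; c=-P["R"].T@P["t"]
    s=(z-c[2])/d[:,2]
    return c+d*s[:,None]
def proj(P,X):
    X=np.atleast_2d(np.asarray(X,float)); c=X@P["R"].T+P["t"]
    u=c[:,:2]/c[:,2:]; u=u*(1+P["k1"]*(u**2).sum(1,keepdims=True))
    return u*[P["mtx"][0,0],P["mtx"][1,1]]+P["mtx"][:2,2]
def cloud(P,d):
    v,u=np.mgrid[0:400,0:640]; uv=np.c_[u.ravel(),v.ravel()].astype(float)
    r=undist(P,uv); dd=d.ravel()
    X=np.c_[r*dd[:,None],dd]
    W=(X-P["t"])@P["R"]
    W[dd==0]=np.nan
    return W.reshape(400,640,3)
def snap(n,tag):
    P=robot.camera_params(n); im,d=robot.snapshot(n)
    cv2.imwrite(f"pics/{n}_{tag}.png",im[:,:,::-1]); np.savez(f"pics/{n}_{tag}.npz",im=im,d=d,**P)
    return P,im,d
def top(im,W,x0,x1,y0,y1,zp,P,res=0.001):
    "orthographic resample on plane zp: rows = x decreasing, cols = y decreasing"
    xs=np.arange(x1,x0,-res); ys=np.arange(y1,y0,-res)
    g=np.stack(np.meshgrid(xs,ys,indexing='ij'),-1)
    X=np.c_[g.reshape(-1,2),np.full(g[...,0].size,zp)]
    uv=proj(P,X).astype(np.float32).reshape(len(xs),len(ys),2)
    return cv2.remap(im,uv[...,0],uv[...,1],cv2.INTER_LINEAR)
E
python3 - <<'E'
from h import *
for n in("scene","side"):
    im=cv2.imread(f"pics/{n}0.png"); 
    c=im[155:265,185:465] if n=="scene" else im[125:335,220:420]
    s=2.8
    cv2.imwrite(f"pics/{n}0c.png",cv2.resize(c,None,fx=s,fy=s,interpolation=cv2.INTER_CUBIC))
P=robot.camera_params("scene");d=np.load("pics/scene0_d.npy")
W=cloud(P,d)
for uv in [(268,177),(308,178),(347,179),(306,202),(348,207),(260,232),(300,232),(344,234),(215,185),(425,198),(263,200),(410,235),(235,156),(195,215),(365,160),(405,165)]:
    print(uv,W[uv[1],uv[0]].round(3))
hh=W[155:265,185:465,2]
E
```

```text
(268, 177) [ 0.435 -0.136  0.029]
(308, 178) [ 0.427 -0.004  0.027]
(347, 179) [0.426 0.124 0.03 ]
(306, 202) [0.545 0.001 0.026]
(348, 207) [0.565 0.131 0.033]
(260, 232) [ 0.689 -0.116  0.031]
(300, 232) [ 0.678 -0.003  0.03 ]
(344, 234) [0.673 0.122 0.027]
(215, 185) [ 0.464 -0.311  0.006]
(425, 198) [0.465 0.377 0.   ]
(263, 200) [ 0.544 -0.134  0.023]
(410, 235) [0.695 0.3   0.061]
(235, 156) [ 0.305 -0.28   0.013]
(195, 215) [ 0.714 -0.283  0.108]
(365, 160) [0.308 0.184 0.025]
(405, 165) [0.329 0.32  0.027]
```

Run:
```python
from h import *
P=robot.camera_params("scene")
im=cv2.imread("pics/scene0.png")
t=top(im,None,0.2,0.75,-0.4,0.4,0.03,P)
cv2.imwrite("pics/top0.png",t)
```

```text
(no output)
```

View pics/scene0c.png

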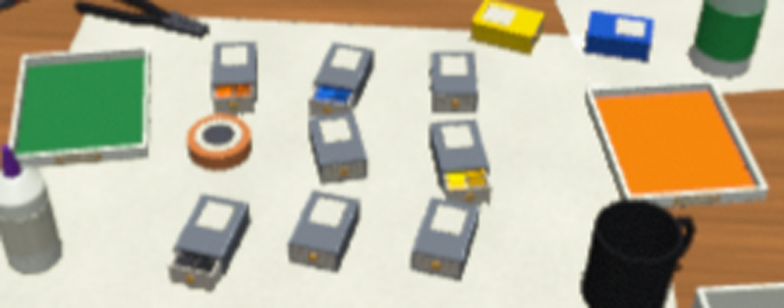

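View pics/top0.png

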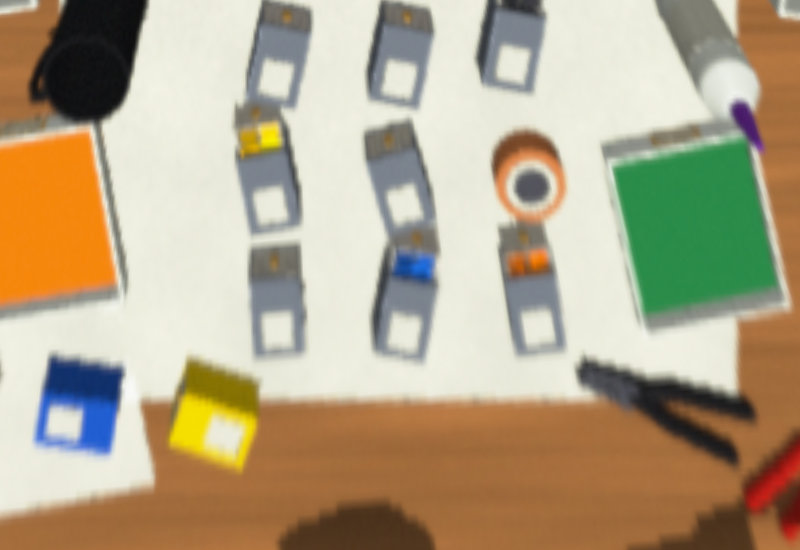

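Run:
```python
from h import *
P=robot.camera_params("wrist"); c=-P["R"].T@P["t"]; o=robot.get_obs()
R=Rn.from_euler('xyz',o['ee_rot']).as_matrix()
print("cam in tool",R.T@(c-o['tool_pos']), "optical axis in tool",R.T@P["R"][2])
print("tips",robot.tcp_to_tips)
# bystanders
im=cv2.imread("pics/scene0.png"); Ps=robot.camera_params("scene")
W=cloud(Ps,np.load("pics/scene0_d.npy"))
for nm,b in dict(spirits=(432,125,462,185),mug=(393,226,432,270),glue=(180,205,205,250)).items():
    w=W[b[1]:b[3],b[0]:b[2]].reshape(-1,3); w=w[(w[:,2]>0.05)&(w[:,2]<.25)]
    print(nm,w.min(0).round(3),w.max(0).round(3),len(w))
```

```text
cam in tool [0.08035042 0.00126332 0.01923402] optical axis in tool [-2.76970969e-01 -3.23443746e-04  9.60878233e-01]
tips 0.1992
spirits [0.328 0.411 0.05 ] [0.387 0.481 0.202] 798
mug [0.691 0.258 0.05 ] [0.774 0.358 0.099] 806
glue [ 0.71  -0.318  0.05 ] [ 0.759 -0.266  0.15 ] 523
```

Call:
move_arm([
  [[1,0.9,-0.93,0,0,0,0],[1,0.9,-0.93,0,0,0,0],[1,0.9,-0.93,0,0,0,0],[1,0.9,-0.93,0,0,0,0]],
])

```text
time: 0.48
tool_pos: [0.2834, -0.366, 0.4046]
ee_rot: [-3.139, -0.002, 0.461]
wrist_force: [0.7, 0.7, -0.7]
width: 0.0939
```

Call:
move_arm([
  [[1,0.9,-0.93,0,0,0,0],[1,0.9,-0.93,0,0,0,0],[1,0.9,-0.93,0,0,0,0],[1,0.9,-0.93,0,0,0,0]],
])

```text
time: 0.82
tool_pos: [0.323, -0.243, 0.4049]
ee_rot: [-3.141, -0.002, 0.463]
wrist_force: [0.9, -0.3, -0.1]
width: 0.0941
```

Call:
move_arm([
  [[1,0.9,-0.93,0,0,0,0],[1,0.9,-0.93,0,0,0,0],[1,0.9,-0.93,0,0,0,0],[1,0.9,-0.93,0,0,0,0]],
])

```text
time: 1.15
tool_pos: [0.3629, -0.1199, 0.4048]
ee_rot: [-3.14, -0.002, 0.465]
wrist_force: [-0.1, -0.1, -0.2]
width: 0.0941
```

Call:
move_arm([
  [[1,0.9,-0.93,0,0,0,0.29],[1,0.9,-0.93,0,0,0,0.29],[1,0.9,-0.93,0,0,0,0.29],[1,0.9,-0.93,0,0,0,0.29],[1,0.9,-0.93,0,0,0,0.29]],
])

```text
time: 1.57
tool_pos: [0.4026, 0.0012, 0.4044]
ee_rot: [-3.14, -0.0, 0.001]
wrist_force: [-0.6, -0.2, 0.5]
width: 0.0938
```

Run:
```python
from h import *
snap("wrist","1")
```

Call:
move_arm([
  [[1,1,0,0,0,0,0],[1,1,0,0,0,0,0],[1,1,0,0,0,0,0]],
])

```text
time: 1.87
tool_pos: [0.5048, -0.0024, 0.4034]
ee_rot: [3.141, -0.0, 0.002]
wrist_force: [0.3, 0.2, 0.2]
width: 0.0942
```

Call:
move_arm([
  [[1,1,0,0,0,0,0],[1,1,0,0,0,0,0],[1,1,0,0,0,0,0],[1,1,0,0,0,0,0],[1,1,0,0,0,0,0]],
])

```text
time: 2.28
tool_pos: [0.6023, -0.0024, 0.4032]
ee_rot: [3.141, 0.003, 0.001]
wrist_force: [-0.7, 0.9, -0.0]
width: 0.0937
```

Run:
```python
from h import *
snap("wrist","2")
```

```text
(no output)
```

View pics/wrist_1.png

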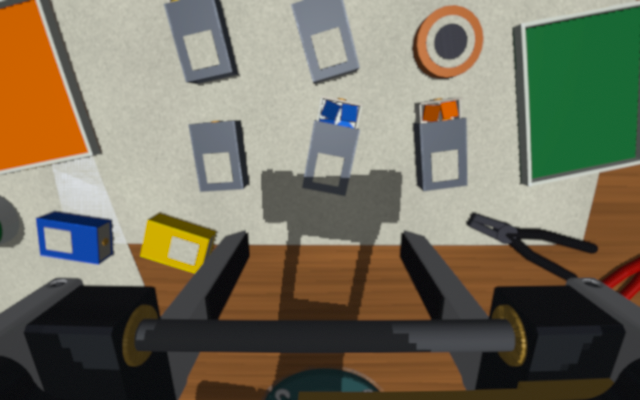

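View pics/wrist_2.png

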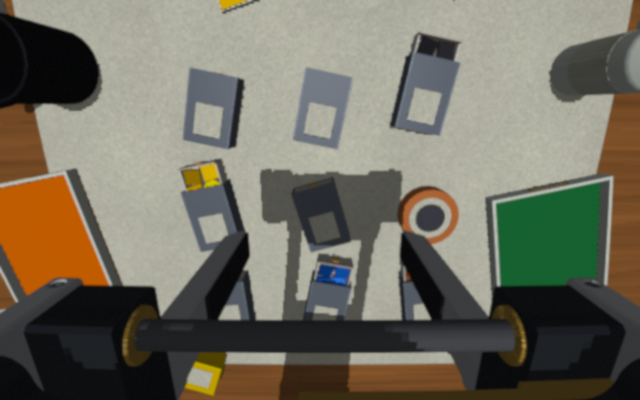

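```bash
cat >> h.py <<'E'
def load(n,tag):
    z=np.load(f"pics/{n}_{tag}.npz"); return {k:z[k] for k in("mtx","k1","R","t")},z["im"],z["d"]
def boxes(P,im,d,zt=0.030,tol=0.005,amin=1500,show=None):
    """box tops at height zt: mask from depth, contour corners cast on plane zt. returns list (x,y,yaw,L,Wd,area)"""
    W=cloud(P,d); m=(np.abs(W[...,2]-zt)<tol)
    m=cv2.morphologyEx(m.astype(np.uint8),cv2.MORPH_OPEN,np.ones((3,3)))
    cs,_=cv2.findContours(m,cv2.RETR_EXTERNAL,cv2.CHAIN_APPROX_NONE)
    out=[]
    for c in cs:
        if cv2.contourArea(c)<200: continue
        uv=c[:,0].astype(float); X=cast(P,uv,zt)[:,:2]
        (cx,cy),(w,h),a=cv2.minAreaRect((X*1000).astype(np.float32))
        if w<h: w,h,a=h,w,a-90
        a=(a+90)%180-90
        hit=(uv[:,0].min()<2 or uv[:,0].max()>637 or uv[:,1].min()<2)
        out.append((cx/1000,cy/1000,a,w,h,hit,uv.mean(0).round()))
    return out
E
python3 - <<'E'
from h import *
for t in "12":
    P,im,d=load("wrist",t); W=cloud(P,d)
    print("noise", np.nanstd(W[100:130,260:280,2]),np.nanmean(W[100:130,260:280,2]))
    for zt in (0.030,):
        for b in boxes(P,im,d,zt): print(t,np.round(b[:2],4),"yaw %.1f L%.1f W%.1f"%b[2:5],b[5],b[6])
E
```

```text
noise 0.0008005675344955613 0.0010593496251155702
1 [0.3191 0.1875] yaw 70.6 L79.3 W56.5 False [173. 246.]
1 [0.3255 0.3235] yaw 81.7 L81.7 W55.5 False [ 68. 240.]
1 [0.4306 0.1232] yaw 4.1 L79.0 W53.4 False [216. 156.]
1 [ 0.429  -0.0062] yaw -10.9 L80.2 W52.2 False [330. 158.]
1 [ 0.4337 -0.1351] yaw 7.9 L79.1 W54.4 False [443. 153.]
1 [ 5.564e-01 -3.000e-04] yaw 16.2 L78.5 W51.8 True [325.  37.]
1 [0.5556 0.1321] yaw 11.3 L79.1 W54.4 True [198.  39.]
noise 0.0008107543579921864 0.001111587693742259
2 [0.3139 0.1702] yaw -20.2 L58.8 W43.0 False [204. 376.]
2 [ 0.4428 -0.1234] yaw 8.1 L61.5 W32.8 False [412. 303.]
2 [ 0.4386 -0.0078] yaw -10.7 L60.2 W52.6 False [327. 302.]
2 [0.4428 0.1161] yaw 0.5 L59.0 W39.2 False [237. 303.]
2 [0.5556 0.1316] yaw 11.5 L77.7 W54.2 False [209. 214.]
2 [ 0.5564 -0.0008] yaw 16.2 L79.2 W52.0 False [322. 217.]
2 [ 0.6822 -0.0013] yaw -11.7 L78.9 W52.3 False [322. 108.]
2 [0.6827 0.1218] yaw -12.1 L78.8 W53.7 False [210. 108.]
2 [ 0.6976 -0.1138] yaw -11.1 L78.9 W54.0 False [425.  94.]
2 [0.7363 0.3344] yaw -9.5 L45.1 W13.1 False [14. 61.]
2 [0.7248 0.2678] yaw -11.8 L71.0 W22.7 False [75. 68.]
```

Call:
move_arm([
  [[1,0.3,0,0.3,0,0,0.05],[1,0.6,0,0.6,0,0,0.1],[1,0.8,-0.01,0.98,0,0,0.13],[1,0.8,-0.01,0.98,0,0,0.13],[1,0.8,-0.01,0.98,0,0,0.13]],
])

```text
time: 2.75
tool_pos: [0.6804, -0.0002, 0.303]
ee_rot: [3.14, 0.008, -0.202]
wrist_force: [-0.0, -0.4, 0.2]
width: 0.0937
```

Run:
```python
from h import *
P,im,d=snap("wrist","3"); o=robot.get_obs(); print(o['tool_pos'],o['ee_rot'])
for b in boxes(P,im,d): print(np.round(b[:2],4),"yaw %.1f L%.1f W%.1f"%b[2:5],b[5],b[6])
# trays rough from scene/side
for n in("scene","side"):
    Ps=robot.camera_params(n); im,d=cv2.imread(f"pics/{n}0.png"),np.load(f"pics/{n}0_d.npy")
    W=cloud(Ps,d); hsv=cv2.cvtColor(im,cv2.COLOR_BGR2HSV)
    for nm,lo,hi,yy in(("green",(60,150,60),(80,255,255),-1),("orange",(5,180,180),(18,255,255),1)):
        m=cv2.inRange(hsv,lo,hi)
        k,l,s,c=cv2.connectedComponentsWithStats(m); i=1+s[1:,4].argmax()
        cs,_=cv2.findContours((l==i).astype(np.uint8),cv2.RETR_EXTERNAL,cv2.CHAIN_APPROX_NONE)
        X=cast(Ps,cs[0][:,0].astype(float),0.004)[:,:2]*1000
        r=cv2.minAreaRect(X.astype(np.float32)); print(n,nm,np.round(r[0],1),np.round(r[1],1),round(r[2],1))
```

```text
[ 6.80573741e-01 -9.90874581e-05  3.06712467e-01] [ 3.14097361e+00  2.13960620e-03 -2.02164176e-01]
[0.5372 0.1272] yaw -79.4 L56.3 W42.1 False [228. 364.]
[0.5743 0.0042] yaw -74.9 L53.7 W46.4 False [342. 306.]
[0.6824 0.1213] yaw -12.0 L79.2 W53.8 False [182. 224.]
[0.725 0.265] yaw -12.0 L67.1 W22.0 True [ 20. 214.]
[ 0.6818 -0.0012] yaw -11.6 L78.0 W52.2 False [323. 201.]
[ 0.6971 -0.1136] yaw -11.1 L78.9 W54.3 False [454. 157.]
scene green [ 493.7 -307.3] [148.9 135.2] 12.1
scene orange [502.  371.1] [156.2 134.3] 10.3
side green [833.3 630.6] [44.9 80.1] 68.5
side orange [511.7 366.9] [166.4 128. ] 10.2
```

View pics/wrist_3.png

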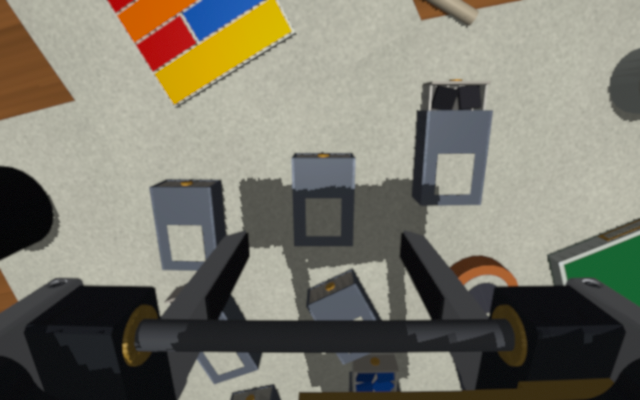

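Call:
move_arm([
  [[1,0.01,0.01,0.3,0,0,0],[1,0.01,0.01,0.6,0,0,0],[1,0.01,0.01,0.85,0,0,0],[1,0.01,0.01,1,0,0,0],[1,0.01,0.01,1,0,0,0]],
])

```text
time: 3.22
tool_pos: [0.6806, -0.001, 0.2066]
ee_rot: [3.141, 0.002, -0.202]
wrist_force: [-0.6, 0.0, -0.9]
width: 0.0939
```

Call:
move_arm([
  [[0,0,0,0,0,0,0],[0,0,0,0,0,0,0],[0,0,0,0,0,0,0],[0,0,0,0,0,0,0],[0,0,0,0,0,0,0],[0,0,0,0,0,0,0],[0,0,0,0,0,0,0]],
])

```text
time: 3.8
tool_pos: [0.6825, -0.0007, 0.2071]
ee_rot: [-3.141, -0.001, -0.203]
wrist_force: [0.1, -1.2, 1.1]
width: 0.0518
```

Call:
move_arm([
  [[0,0,0,-0.15,0,0,0],[0,0,0,-0.35,0,0,-0.06],[0,0,0,-0.6,0,0,-0.13],[0,0,0,-0.8,0,0,-0.2],[0,0,0,-0.95,0,0,-0.26],[0,0,0,-0.95,0,0,-0.26]],
])

```text
time: 4.3
tool_pos: [0.6832, -0.0008, 0.3061]
ee_rot: [3.139, -0.007, 0.207]
wrist_force: [1.0, -0.1, -0.9]
width: 0.0518
```

Call:
move_arm([
  [[0,-0.15,0.15,0,0,0,0],[0,-0.35,0.37,0,0,0,0],[0,-0.55,0.6,0,0,0,0],[0,-0.8,0.87,0,0,0,0]],
])

```text
time: 4.63
tool_pos: [0.6212, -0.1022, 0.2994]
ee_rot: [-3.14, 0.002, 0.205]
wrist_force: [1.2, -0.1, -1.4]
width: 0.0518
```

Call:
move_arm([
  [[0,-0.2,0.22,0,0,0,0],[0,-0.4,0.44,0,0,0,0],[0,-0.6,0.66,0,0,0,0],[0,-0.8,0.87,0,0,0,0]],
])

```text
time: 4.97
tool_pos: [0.56, -0.2049, 0.2996]
ee_rot: [-3.14, 0.003, 0.203]
wrist_force: [-0.2, -0.2, -1.4]
width: 0.0521
```

Call:
move_arm([
  [[0,-0.25,0.25,0,0,0,0],[0,-0.5,0.5,0,0,0,0],[0,-0.7,0.75,0,0,0,0],[0,-0.8,0.87,0,0,0,0],[0,-0.8,0.87,0,0,0,0],[0,-0.8,0.87,0,0,0,0]],
])

```text
time: 5.47
tool_pos: [0.5001, -0.3057, 0.3001]
ee_rot: [-3.139, 0.001, 0.202]
wrist_force: [-0.7, 0.3, -0.5]
width: 0.0517
```

Run:
```python
from h import *
P,im,d=snap("wrist","4"); o=robot.get_obs(); print(o['tool_pos'],o['ee_rot'],o['width'],o['wrist_force'])
```

```text
[ 0.50059575 -0.30492028  0.3003254 ] [-3.13934278e+00  8.92978156e-04  2.03713891e-01] 0.05174401529676639 [-0.34216827 -0.6409971  -1.0790138 ]
```

View pics/wrist_4.png

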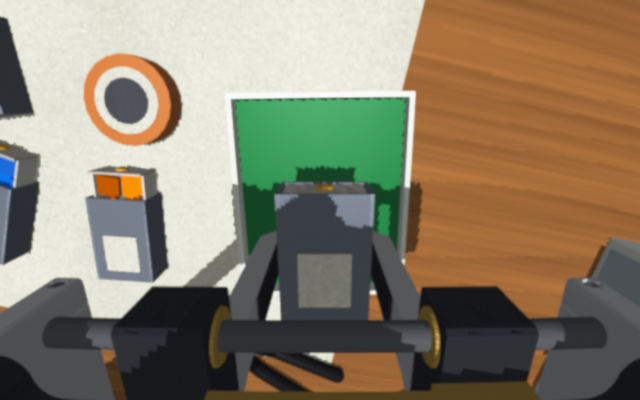

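Run:
```python
from h import *
P,im,d=load("wrist","4")
W=cloud(P,d)
c=im[80:310,210:440][:,:,::-1]; cv2.imwrite("pics/c4.png",cv2.resize(c,None,fx=2.5,fy=2.5,interpolation=cv2.INTER_NEAREST))
# rim points: height 12..22mm
m=(W[...,2]>0.013)&(W[...,2]<0.022); m[300:]=0; m[:,:205]=0;m[:,440:]=0
X=cast(P,np.argwhere(m)[:,::-1].astype(float),0.018)[:,:2]
a=0.2037
F=np.array([[np.cos(a),np.sin(a)],[-np.sin(a),np.cos(a)]])
L=X@F.T
print(len(L),np.percentile(L,[0.5,2,50,98,99.5],axis=0).round(4))
hsv=cv2.cvtColor(im,cv2.COLOR_RGB2HSV)
g=cv2.inRange(hsv,(60,120,40),(80,255,255)); 
Xg=cast(P,np.argwhere(g>0)[:,::-1].astype(float),0.004)[:,:2]@F.T
print("floor",np.percentile(Xg,[0.2,1,99,99.8],axis=0).round(4))
tl,tr=cast(P,[[227.5,92],[416,91]],0.018)[:,:2]
print(tl,tr,np.linalg.norm(tl-tr),np.degrees(np.arctan2(tl[0]-tr[0],-(tl[1]-tr[1]))))
mid=(tl+tr)/2; v=(tl-tr)/np.linalg.norm(tl-tr); n=np.array([v[1],-v[0]]); print("centre",mid-n*0.092,"yaw",np.degrees(np.arctan2(n[1],n[0])))
```

```text
3242 [[ 0.3386 -0.4748]
 [ 0.344  -0.4742]
 [ 0.4861 -0.3931]
 [ 0.5214 -0.3222]
 [ 0.5221 -0.3217]]
floor [[ 0.3771 -0.4695]
 [ 0.3916 -0.4687]
 [ 0.5156 -0.3276]
 [ 0.5163 -0.3264]]
[ 0.57651183 -0.21165145] [ 0.6073376  -0.35915604] 0.15069118597454603 -168.1961094735832
centre [ 0.5018702 -0.3042235] yaw 11.803890526416808
```

View pics/c4.png

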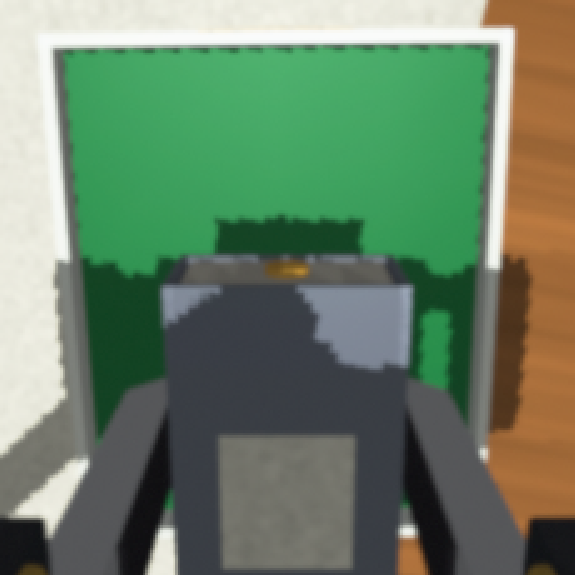

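Call:
move_arm([
  [[0,0.02,-0.02,0.2,0,0,0],[0,0.02,-0.02,0.45,0,0,0],[0,0.02,-0.02,0.65,0,0,0],[0,0.02,-0.02,0.8,0,0,0],[0,0.02,-0.02,0.88,0,0,0],[0,0.02,-0.02,0.88,0,0,0],[0,0.02,-0.02,0.88,0,0,0]],
])

```text
time: 6.1
tool_pos: [0.5029, -0.3019, 0.2136]
ee_rot: [-3.141, -0.0, 0.207]
wrist_force: [-0.2, -0.9, -1.4]
width: 0.0518
```

Call:
move_arm([
  [[1,0,0,0,0,0,0],[1,0,0,0,0,0,0],[1,0,0,0,0,0,0],[1,0,0,0,0,0,0],[1,0,0,0,0,0,0],[1,0,0,0,0,0,0]],
])

```text
time: 6.6
tool_pos: [0.5022, -0.303, 0.214]
ee_rot: [3.141, -0.0, 0.205]
wrist_force: [-0.6, 0.5, -0.6]
width: 0.0886
```

Call:
move_arm([
  [[1,0,0,-0.2,0,0,0],[1,0,0,-0.5,0,0,0],[1,0,0,-0.8,0,0,0],[1,0,0,-1,0,0,0]],
])

```text
time: 6.93
tool_pos: [0.5024, -0.3032, 0.3168]
ee_rot: [3.139, -0.002, 0.205]
wrist_force: [-0.5, -0.2, -0.6]
width: 0.0941
```

Call:
move_arm([
  [[1,0.38,-0.95,0,0,0,0],[1,0.38,-0.95,0,0,0,0],[1,0.38,-0.95,0,0,0,0]],
])

```text
time: 7.18
tool_pos: [0.5203, -0.1993, 0.3146]
ee_rot: [-3.14, -0.002, 0.207]
wrist_force: [-0.2, -0.3, -0.5]
width: 0.0942
```

Call:
move_arm([
  [[1,0.38,-0.95,0,0,0,0],[1,0.38,-0.95,0,0,0,0],[1,0.38,-0.95,0,0,0,0]],
])

```text
time: 7.43
tool_pos: [0.538, -0.0977, 0.3139]
ee_rot: [-3.14, -0.001, 0.208]
wrist_force: [0.9, -0.4, -0.1]
width: 0.0939
```

Call:
move_arm([
  [[1,0.38,-0.95,0,0,0,-0.05],[1,0.38,-0.95,0,0,0,-0.05],[1,0.38,-0.95,0,0,0,-0.05],[1,0.38,-0.95,0,0,0,-0.05],[1,0.38,-0.95,0,0,0,-0.05]],
])

```text
time: 7.85
tool_pos: [0.5557, 0.0002, 0.3137]
ee_rot: [3.141, 0.0, 0.286]
wrist_force: [0.5, 0.2, -0.7]
width: 0.0938
```

```bash
cat >> h.py <<'E'
def look(tag,zt=0.030,tgt=None):
    P,im,d=snap("wrist",tag); o=robot.get_obs(); p=o['tool_pos']; yaw=o['ee_rot'][2]
    print("tcp",p.round(4),"yaw %.1f"%np.degrees(yaw),"w %.4f"%o['width'],"f",o['wrist_force'].round(1),"t %.1f"%o['time'])
    for b in boxes(P,im,d,zt):
        if not(60<b[3]<95 and 40<b[4]<66): continue
        dl=np.array(b[:2])-p[:2]; c,s=np.cos(yaw),np.sin(yaw)
        print(np.round(b[:2],4),"yaw %.1f L%.1f W%.1f"%b[2:5],"edge" if b[5] else "",b[6], "| move tx %.3f ty %.3f rz %.3f"%(10*(c*dl[0]+s*dl[1]),10*(s*dl[0]-c*dl[1]),(np.degrees(yaw)-b[2])/90))
E
python3 -c "
from h import *
look('5')"
```

```text
tcp [ 0.5556 -0.0008  0.3136] yaw 16.3 w 0.0944 f [ 0.2 -1.   0.4] t 7.9
[0.4365 0.1235] yaw 3.8 L71.9 W54.0  [163. 274.] | move tx -0.795 ty -1.528 rz 0.139
[ 0.5565 -0.0007] yaw 16.2 L78.3 W52.2  [324. 201.] | move tx 0.008 ty 0.001 rz 0.001
[0.5554 0.1323] yaw 10.7 L79.7 W54.3  [174. 159.] | move tx 0.371 ty -1.278 rz 0.062
[ 0.6975 -0.1137] yaw -10.7 L79.0 W54.6  [507.  78.] | move tx 1.045 ty 1.481 rz 0.300
```

View pics/wrist_5.png

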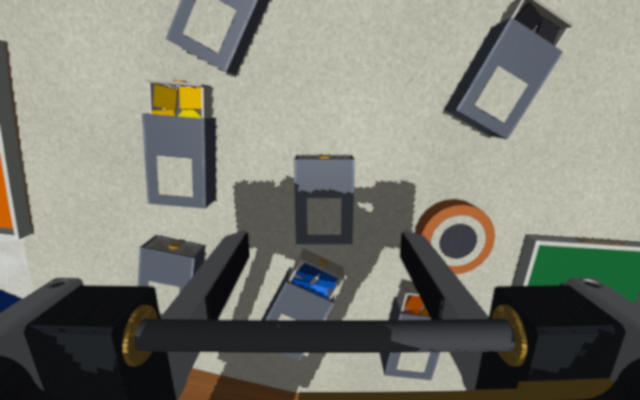

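Call:
move_arm([
  [[1,0.01,0,0.3,0,0,0],[1,0.01,0,0.6,0,0,0],[1,0.01,0,0.85,0,0,0],[1,0.01,0,1,0,0,0]],
])

```text
time: 8.23
tool_pos: [0.5554, -0.0022, 0.2104]
ee_rot: [-3.14, 0.005, 0.281]
wrist_force: [-0.8, -1.1, -0.5]
width: 0.0939
```

Call:
move_arm([
  [[1,0,0,0.07,0,0,0],[1,0,0,0.07,0,0,0],[0,0,0,0.07,0,0,0],[0,0,0,0.07,0,0,0],[0,0,0,0.07,0,0,0],[0,0,0,0.07,0,0,0],[0,0,0,0.07,0,0,0],[0,0,0,0.07,0,0,0]],
])

```text
time: 8.9
tool_pos: [0.5568, -0.0003, 0.2073]
ee_rot: [3.141, -0.001, 0.284]
wrist_force: [-0.3, -0.6, -0.3]
width: 0.0574
```

Call:
move_arm([
  [[0,0,0,-0.15,0,0,0],[0,0,0,-0.35,0,0,0],[0,0,0,-0.6,0,0,0.02],[0,0,0,-0.8,0,0,0.05],[0,0,0,-0.95,0,0,0.05],[0,0,0,-0.95,0,0,0.05]],
])

```text
time: 9.4
tool_pos: [0.5575, -0.0003, 0.3058]
ee_rot: [3.139, -0.007, 0.206]
wrist_force: [1.1, -0.1, -1.0]
width: 0.0522
```

Call:
move_arm([
  [[0,-0.07,0.15,0,0,0,0],[0,-0.15,0.37,0,0,0,0],[0,-0.26,0.65,0,0,0,0],[0,-0.38,0.95,0,0,0,0]],
])

```text
time: 9.73
tool_pos: [0.5383, -0.1012, 0.3]
ee_rot: [-3.14, 0.002, 0.208]
wrist_force: [0.1, 0.7, -1.6]
width: 0.0519
```

Call:
move_arm([
  [[0,-0.1,0.25,0,0,0,0],[0,-0.2,0.5,0,0,0,0],[0,-0.3,0.75,0,0,0,0],[0,-0.38,0.95,0,0,0,0]],
])

```text
time: 10.07
tool_pos: [0.5201, -0.2035, 0.2999]
ee_rot: [-3.141, 0.002, 0.205]
wrist_force: [0.3, 0.0, -0.9]
width: 0.0514
```

Call:
move_arm([
  [[0,-0.1,0.28,0,0,0,0],[0,-0.2,0.56,0,0,0,0],[0,-0.3,0.8,0,0,0,0],[0,-0.38,0.95,0,0,0,0],[0,-0.38,0.95,0,0,0,0],[0,-0.38,0.95,0,0,0,0]],
])

```text
time: 10.57
tool_pos: [0.5027, -0.3031, 0.2999]
ee_rot: [-3.139, 0.002, 0.204]
wrist_force: [-0.2, -0.1, -1.4]
width: 0.0517
```

```bash
python3 -c "
from h import *
look('6',zt=0.121)"
```

```text
tcp [ 0.503  -0.3023  0.3003] yaw 11.8 w 0.0518 f [ 0.2  0.5 -1.4] t 10.6
```

View pics/wrist_6.png

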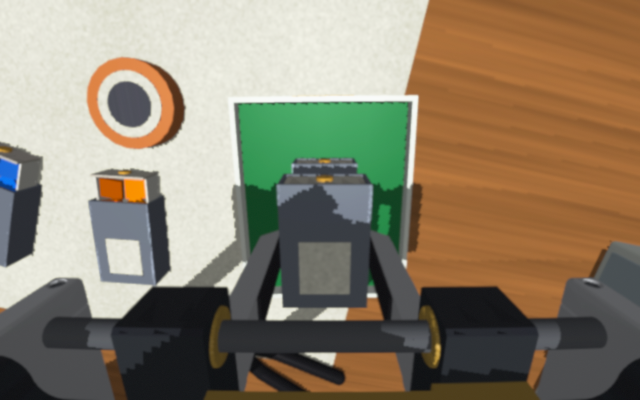

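```bash
cat >> h.py <<'E'
def held(tag):
    P,im,d=load("wrist",tag); o=robot.get_obs(); p=o['tool_pos']; yaw=o['ee_rot'][2]
    W=cloud(P,d); sub=W[150:312,270:380]; 
    c,s=np.cos(yaw),np.sin(yaw)
    D=(sub-p); l=np.stack([c*D[...,0]+s*D[...,1],s*D[...,0]-c*D[...,1],-D[...,2]],-1).reshape(-1,3)
    z=l[:,2]; z=z[(z>0.1)&(z<0.24)]
    h,e=np.histogram(z,bins=np.arange(0.1,0.24,0.001)); zt=e[h.argmax()]+.0005
    zt=np.median(z[np.abs(z-zt)<.003])
    t=l[np.abs(l[:,2]-zt)<0.003]
    print("held top at tool z %.4f (=> box bottom world z %.4f)"%(zt,p[2]-zt-0.03),"x %.4f..%.4f y %.4f..%.4f"%(*np.percentile(t[:,0],[0.5,99.5]),*np.percentile(t[:,1],[.5,99.5])), "tilt fit",np.linalg.lstsq(np.c_[t[:,:2],np.ones(len(t))],t[:,2],rcond=None)[0].round(3))
E
python3 -c "
from h import *
held('4');held('6')"
```

```text
held top at tool z 0.1766 (=> box bottom world z 0.0937) x -0.0365..0.0340 y -0.0222..0.0297 tilt fit [0.003 0.002 0.177]
held top at tool z 0.1853 (=> box bottom world z 0.0850) x -0.0370..0.0403 y -0.0244..0.0277 tilt fit [-0.003  0.006  0.185]
```

Call:
move_arm([
  [[0,-0.02,0,0.1,0,0,0],[0,-0.02,0,0.25,0,0,0],[0,-0.02,0,0.38,0,0,0],[0,-0.02,0,0.45,0,0,0],[0,-0.02,0,0.49,0,0,0],[0,-0.02,0,0.49,0,0,0],[0,-0.02,0,0.49,0,0,0]],
])

```text
time: 11.2
tool_pos: [0.5014, -0.3028, 0.2527]
ee_rot: [3.141, -0.0, 0.206]
wrist_force: [-0.2, 0.1, -1.7]
width: 0.0516
```

Call:
move_arm([
  [[1,0,0,0,0,0,0],[1,0,0,0,0,0,0],[1,0,0,0,0,0,0],[1,0,0,0,0,0,0],[1,0,0,0,0,0,0],[1,0,0,0,0,0,0]],
])

```text
time: 11.7
tool_pos: [0.5012, -0.3031, 0.253]
ee_rot: [3.141, -0.0, 0.205]
wrist_force: [0.4, -0.6, -0.8]
width: 0.0881
```

Call:
move_arm([
  [[1,0,0,-0.2,0,0,0],[1,0,0,-0.45,0,0,0],[1,0,0,-0.7,0,0,0],[1,0,0,-0.7,0,0,0],[1,0,0,-0.7,0,0,0]],
])

```text
time: 12.12
tool_pos: [0.5016, -0.3033, 0.3248]
ee_rot: [3.138, -0.003, 0.205]
wrist_force: [0.2, -1.3, -0.4]
width: 0.0938
```

```bash
python3 -c "
from h import *
look('7',zt=0.064)"
```

```text
tcp [ 0.5012 -0.303   0.3228] yaw 11.8 w 0.0943 f [ 0.7 -0.2 -0.9] t 12.2
[ 0.5044 -0.3041] yaw 11.7 L78.3 W52.2  [323. 208.] | move tx 0.029 ty 0.017 rz 0.000
```

Call:
move_arm([
  [[1,0.77,-0.48,0,0,0,0],[1,0.77,-0.48,0,0,0,0],[1,0.77,-0.48,0,0,0,0]],
])

```text
time: 12.42
tool_pos: [0.5692, -0.2367, 0.3201]
ee_rot: [-3.137, 0.0, 0.21]
wrist_force: [-0.3, 1.1, 1.2]
width: 0.0942
```

Call:
move_arm([
  [[1,0.77,-0.48,0,0,0,0],[1,0.77,-0.48,0,0,0,0],[1,0.77,-0.48,0,0,0,0]],
])

```text
time: 12.67
tool_pos: [0.6349, -0.1734, 0.3199]
ee_rot: [-3.138, 0.001, 0.211]
wrist_force: [-1.1, -0.1, -0.4]
width: 0.0938
```

Call:
move_arm([
  [[1,0.77,-0.48,0,0,0,0.07],[1,0.77,-0.48,0,0,0,0.14],[1,0.77,-0.48,0,0,0,0.21],[1,0.77,-0.48,0,0,0,0.25],[1,0.77,-0.48,0,0,0,0.25],[1,0.77,-0.48,0,0,0,0.25]],
])

```text
time: 13.17
tool_pos: [0.6976, -0.1152, 0.3208]
ee_rot: [3.141, 0.003, -0.185]
wrist_force: [-0.1, -0.3, 0.1]
width: 0.0945
```

```bash
python3 -c "
from h import *
look('8')"
```

```text
tcp [ 0.6975 -0.1156  0.3213] yaw -10.7 w 0.0940 f [ 0.1 -0.4  1.2] t 13.2
[0.6878 0.1191] yaw -11.3 L70.1 W56.5  [ 89. 252.] | move tx -0.530 ty -2.288 rz 0.007
[ 0.6969 -0.1144] yaw -10.8 L78.4 W52.2  [322. 200.] | move tx -0.008 ty -0.011 rz 0.001
```

View pics/wrist_7.png

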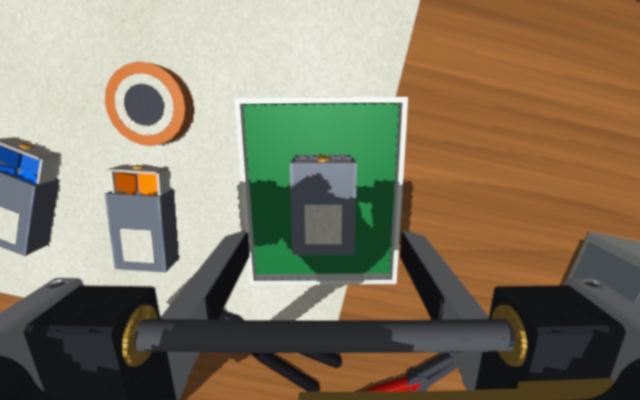

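View pics/wrist_8.png

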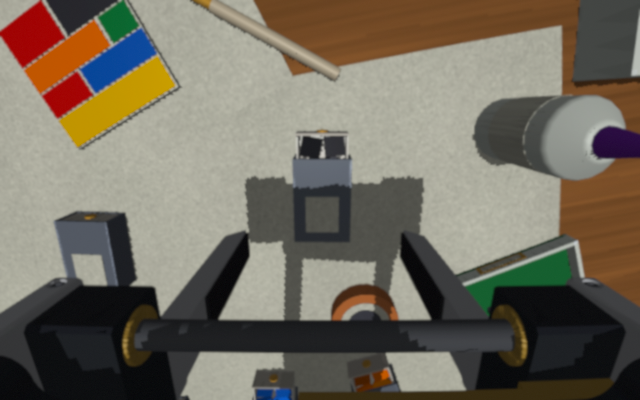

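Call:
move_arm([
  [[1,0,-0.01,0.3,0,0,0],[1,0,-0.01,0.6,0,0,0],[1,0,-0.01,0.85,0,0,0],[1,0,-0.01,1,0,0,0]],
])

```text
time: 13.55
tool_pos: [0.6965, -0.1148, 0.2185]
ee_rot: [-3.142, 0.006, -0.187]
wrist_force: [-1.0, -0.2, -0.6]
width: 0.0941
```

Call:
move_arm([
  [[1,0,0,0.15,0,0,0],[1,0,0,0.15,0,0,0],[0,0,0,0.15,0,0,0],[0,0,0,0.15,0,0,0],[0,0,0,0.15,0,0,0],[0,0,0,0.15,0,0,0],[0,0,0,0.15,0,0,0],[0,0,0,0.15,0,0,0]],
])

```text
time: 14.22
tool_pos: [0.6984, -0.114, 0.2087]
ee_rot: [3.141, -0.002, -0.187]
wrist_force: [0.5, -0.8, 0.3]
width: 0.0573
```

Call:
move_arm([
  [[0,0,0,0,0,0,0],[0,0,0,0,0,0,0],[0,0,0,-0.15,0,0,0],[0,0,0,-0.35,0,0,-0.06],[0,0,0,-0.6,0,0,-0.12],[0,0,0,-0.8,0,0,-0.18],[0,0,0,-0.95,0,0,-0.23],[0,0,0,-0.95,0,0,-0.23]],
])

```text
time: 14.88
tool_pos: [0.6989, -0.1141, 0.3074]
ee_rot: [3.138, -0.007, 0.175]
wrist_force: [0.0, -0.3, -0.4]
width: 0.0516
```

Call:
move_arm([
  [[0,-0.07,-0.2,0,0,0,0],[0,-0.2,-0.5,0,0,0,0],[0,-0.3,-0.75,0,0,0,0],[0,-0.4,-1,0,0,0,0]],
])

```text
time: 15.22
tool_pos: [0.6403, -0.0215, 0.3004]
ee_rot: [-3.141, 0.003, 0.171]
wrist_force: [0.9, 0.9, -0.8]
width: 0.0517
```

Call:
move_arm([
  [[0,-0.1,-0.25,0,0,0,0],[0,-0.2,-0.5,0,0,0,0],[0,-0.25,-0.75,0,0,0,0],[0,-0.3,-1,0,0,0,0]],
])

```text
time: 15.55
tool_pos: [0.5933, 0.0719, 0.3008]
ee_rot: [-3.141, 0.003, 0.172]
wrist_force: [0.8, -0.7, -2.1]
width: 0.0515
```

Call:
move_arm([
  [[0,-0.1,-0.25,0,0,0,0],[0,-0.15,-0.5,0,0,0,0],[0,-0.2,-0.75,0,0,0,0],[0,-0.2,-1,0,0,0,0]],
])

```text
time: 15.88
tool_pos: [0.5561, 0.1669, 0.3008]
ee_rot: [3.141, 0.003, 0.172]
wrist_force: [1.1, 0.9, -0.9]
width: 0.0516
```

Call:
move_arm([
  [[0,-0.02,-0.25,0,0,0,0],[0,-0.05,-0.5,0,0,0,0],[0,-0.07,-0.75,0,0,0,0],[0,-0.07,-1,0,0,0,0]],
])

```text
time: 16.22
tool_pos: [0.5323, 0.2642, 0.3007]
ee_rot: [3.141, 0.003, 0.172]
wrist_force: [1.1, 0.4, -1.6]
width: 0.0515
```

Call:
move_arm([
  [[0,0,-0.25,0,0,0,0],[0,0,-0.5,0,0,0,0],[0,0,-0.75,0,0,0,0],[0,0,-1,0,0,0,0],[0,0,-1,0,0,0,0],[0,0,-1,0,0,0,0]],
])

```text
time: 16.72
tool_pos: [0.5153, 0.3626, 0.3006]
ee_rot: [3.14, 0.003, 0.175]
wrist_force: [0.5, -0.1, -1.2]
width: 0.052
```

```bash
cat >> h.py <<'E'
def tray(tag,a):
    "outer rim (z=18 mm) extents in a frame turned by yaw a (rad)"
    P,im,d=load("wrist",tag); W=cloud(P,d)
    m=(W[...,2]>0.013)&(W[...,2]<0.022); m[300:]=0; m[:,:180]=0;m[:,470:]=0
    X=cast(P,np.argwhere(m)[:,::-1].astype(float),0.018)[:,:2]
    F=np.array([[np.cos(a),np.sin(a)],[-np.sin(a),np.cos(a)]]); L=X@F.T
    q=np.percentile(L,[0.5,99.5],axis=0)
    top=L[L[:,0]>q[1,0]-0.006]
    sl=np.polyfit(top[:,1],top[:,0],1)[0]
    c=np.array([q[1,0]-0.092,q[:,1].mean()])@F
    print("rim ext",q.round(4),"far-edge slope %.3f"%sl,"centre",c.round(4),"yaw %.1f"%np.degrees(a-sl))
E
python3 -c "
from h import *
look('9');held('9');tray('9',np.radians(10.3))"
```

```text
tcp [0.5157 0.3617 0.3009] yaw 10.0 w 0.0517 f [-0.3 -1.  -1.1] t 16.8
[0.331  0.3242] yaw 81.7 L78.6 W48.5  [326. 378.] | move tx -1.884 ty 0.050 rz -0.798
[0.5552 0.1344] yaw 11.3 L79.1 W57.6  [590. 205.] | move tx -0.003 ty 2.307 rz -0.015
held top at tool z 0.1778 (=> box bottom world z 0.0931) x -0.0342..0.0577 y -0.0253..0.0267 tilt fit [ 0.008 -0.001  0.178]
rim ext [[0.4758 0.1954]
 [0.6589 0.3483]] far-edge slope -0.042 centre [0.5092 0.3688] yaw 12.7
```

View pics/wrist_9.png

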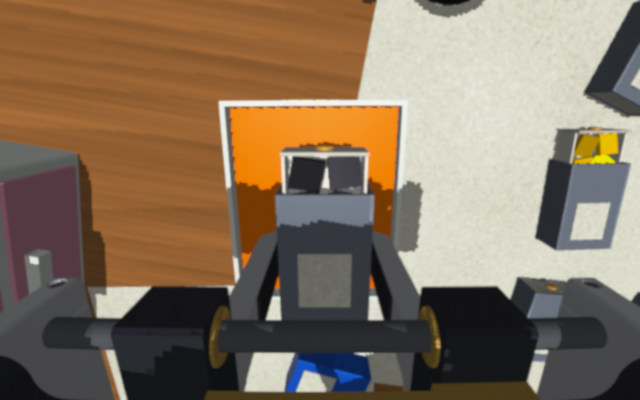

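Call:
move_arm([
  [[0,-0.04,-0.08,0.2,0,0,0],[0,-0.04,-0.08,0.45,0,0,0],[0,-0.04,-0.08,0.65,0,0,0],[0,-0.04,-0.08,0.8,0,0,0],[0,-0.04,-0.08,0.88,0,0,0],[0,-0.04,-0.08,0.88,0,0,0],[0,-0.04,-0.08,0.88,0,0,0]],
])

```text
time: 17.35
tool_pos: [0.5112, 0.3679, 0.2145]
ee_rot: [3.141, 0.0, 0.172]
wrist_force: [-0.1, 0.1, -1.5]
width: 0.0518
```

Call:
move_arm([
  [[1,0,0,0,0,0,0],[1,0,0,0,0,0,0],[1,0,0,0,0,0,0],[1,0,0,0,0,0,0],[1,0,0,0,0,0,0],[1,0,0,0,0,0,0]],
])

```text
time: 17.85
tool_pos: [0.5108, 0.369, 0.2149]
ee_rot: [-3.142, -0.0, 0.174]
wrist_force: [-0.4, -1.0, -1.0]
width: 0.0885
```

Call:
move_arm([
  [[1,0,0,-0.2,0,0,0],[1,0,0,-0.45,0,0,0],[1,0,0,-0.7,0,0,0],[1,0,0,-1,0,0,0],[1,0,0,-1,0,0,0]],
])

```text
time: 18.27
tool_pos: [0.5118, 0.3696, 0.3225]
ee_rot: [-3.137, -0.012, 0.174]
wrist_force: [1.8, 0.2, 2.1]
width: 0.0943
```

```bash
python3 -c "
from h import *
look('10',zt=0.034);tray('10',np.radians(10.3))"
```

```text
tcp [0.5115 0.3694 0.3196] yaw 10.0 w 0.0939 f [-0.5 -0.4  0.3] t 18.3
[0.3285 0.3257] yaw 81.0 L77.4 W53.0  [336. 373.] | move tx -1.878 ty 0.113 rz -0.789
[0.5097 0.3661] yaw 9.7 L78.6 W52.1  [328. 206.] | move tx -0.024 ty 0.030 rz 0.003
[0.5556 0.136 ] yaw 11.4 L77.6 W52.9  [582. 201.] | move tx 0.030 ty 2.375 rz -0.016
rim ext [[0.4754 0.1575]
 [0.7391 0.3481]] far-edge slope 0.181 centre [0.5915 0.3644] yaw -0.1
```

Call:
move_arm([
  [[1,0.1,0.95,0,0,0,0],[1,0.1,0.95,0,0,0,0],[1,0.1,0.95,0,0,0,0]],
])

```text
time: 18.57
tool_pos: [0.5377, 0.2733, 0.3129]
ee_rot: [3.138, 0.002, 0.171]
wrist_force: [-0.4, 1.0, 0.5]
width: 0.0938
```

Call:
move_arm([
  [[1,0.4,0.95,0,0,0,0],[1,0.4,0.95,0,0,0,0],[1,0.4,0.95,0,0,0,0]],
])

```text
time: 18.82
tool_pos: [0.5942, 0.187, 0.313]
ee_rot: [3.14, 0.002, 0.171]
wrist_force: [-0.4, -0.0, -0.3]
width: 0.0941
```

Call:
move_arm([
  [[1,0.77,0.83,0,0,0,0.07],[1,0.77,0.83,0,0,0,0.14],[1,0.77,0.83,0,0,0,0.21],[1,0.77,0.83,0,0,0,0.25],[1,0.77,0.83,0,0,0,0.25],[1,0.77,0.83,0,0,0,0.25]],
])

```text
time: 19.32
tool_pos: [0.683, 0.1221, 0.3128]
ee_rot: [3.141, 0.003, -0.217]
wrist_force: [1.2, -0.4, 0.5]
width: 0.0943
```

```bash
python3 -c "
from h import *
look('11')"
```

```text
tcp [0.6826 0.1226 0.3134] yaw -12.4 w 0.0938 f [-0.1  0.2  0.5] t 19.4
[0.6822 0.1218] yaw -12.1 L77.7 W52.2  [323. 203.] | move tx -0.003 ty 0.008 rz -0.003
```

View pics/wrist_10.png

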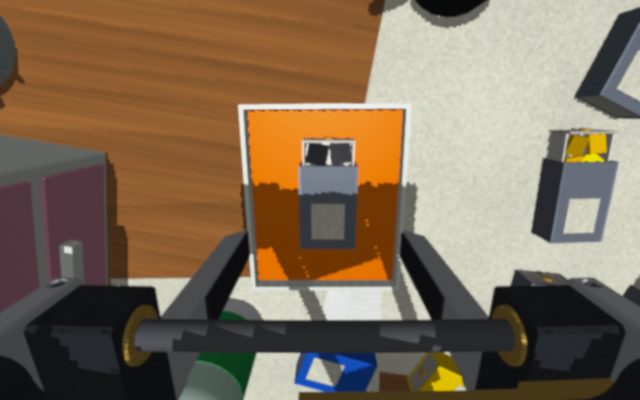

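View pics/wrist_11.png

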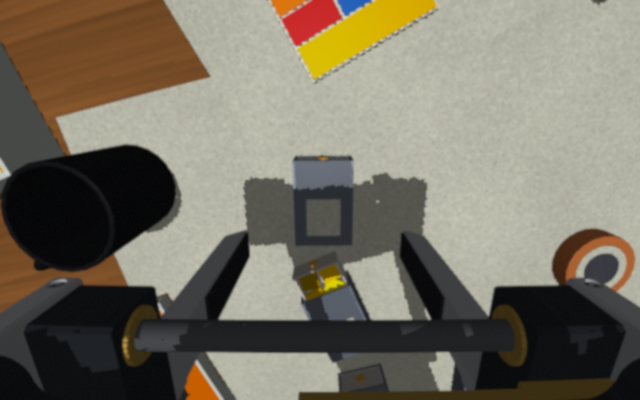

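Call:
move_arm([
  [[1,0,0.01,0.3,0,0,0],[1,0,0.01,0.6,0,0,0],[1,0,0.01,0.85,0,0,0],[1,0,0.01,1,0,0,0]],
])

```text
time: 19.7
tool_pos: [0.6808, 0.1224, 0.2109]
ee_rot: [3.14, 0.005, -0.215]
wrist_force: [0.4, -0.0, -0.3]
width: 0.094
```

Call:
move_arm([
  [[1,0,0,0.08,0,0,0],[0.9,0,0,0.08,0,0,0],[0,0,0,0.08,0,0,0],[0,0,0,0.08,0,0,0],[0,0,0,0.08,0,0,0],[0,0,0,0.08,0,0,0],[0,0,0,0.08,0,0,0],[0,0,0,0.08,0,0,0]],
])

```text
time: 20.37
tool_pos: [0.6832, 0.1212, 0.2078]
ee_rot: [-3.14, -0.002, -0.219]
wrist_force: [0.6, 0.4, 1.6]
width: 0.0518
```

Call:
move_arm([
  [[0,0,0,0,0,0,0],[0,0,0,0,0,0,0],[0,0,0,-0.2,0,0,0],[0,0,0,-0.4,0,0,-0.06],[0,0,0,-0.6,0,0,-0.12],[0,0,0,-0.8,0,0,-0.18],[0,0,0,-1,0,0,-0.26],[0,0,0,-1,0,0,-0.265]],
])

```text
time: 21.03
tool_pos: [0.6836, 0.1209, 0.3116]
ee_rot: [3.14, -0.008, 0.2]
wrist_force: [0.2, 0.3, 0.1]
width: 0.0519
```

Call:
move_arm([
  [[0,-0.1,0.15,0,0,0,0],[0,-0.25,0.37,0,0,0,0],[0,-0.45,0.65,0,0,0,0],[0,-0.66,0.95,0,0,0,0]],
])

```text
time: 21.37
tool_pos: [0.6359, 0.0146, 0.3041]
ee_rot: [-3.141, 0.003, 0.196]
wrist_force: [1.1, -1.2, -1.1]
width: 0.0517
```

Call:
move_arm([
  [[0,-0.16,0.24,0,0,0,0],[0,-0.33,0.48,0,0,0,0],[0,-0.5,0.71,0,0,0,0],[0,-0.66,0.95,0,0,0,0]],
])

```text
time: 21.7
tool_pos: [0.5894, -0.0924, 0.3044]
ee_rot: [-3.141, 0.003, 0.194]
wrist_force: [0.6, -0.2, -2.4]
width: 0.0517
```

Call:
move_arm([
  [[0,-0.16,0.24,0,0,0,0],[0,-0.33,0.48,0,0,0,0],[0,-0.5,0.71,0,0,0,0],[0,-0.66,0.95,0,0,0,0]],
])

```text
time: 22.03
tool_pos: [0.5434, -0.1984, 0.3045]
ee_rot: [-3.14, 0.003, 0.194]
wrist_force: [0.1, -0.5, -0.9]
width: 0.0518
```

Call:
move_arm([
  [[0,-0.16,0.24,0,0,0,0],[0,-0.33,0.48,0,0,0,0],[0,-0.5,0.71,0,0,0,0],[0,-0.66,0.95,0,0,0,0],[0,-0.66,0.95,0,0,0,0],[0,-0.66,0.95,0,0,0,0]],
])

```text
time: 22.53
tool_pos: [0.4976, -0.3046, 0.3047]
ee_rot: [-3.139, 0.002, 0.192]
wrist_force: [0.0, 0.4, -2.3]
width: 0.0517
```

```bash
python3 -c "
from h import *
look('12');held('12')"
```

```text
tcp [ 0.4981 -0.3036  0.305 ] yaw 11.1 w 0.0515 f [-0.5 -0.6 -1.7] t 22.6
[ 0.434  -0.1371] yaw 8.1 L78.8 W55.3  [127. 236.] | move tx -0.307 ty -1.758 rz 0.034
held top at tool z 0.1772 (=> box bottom world z 0.0977) x -0.0342..0.0360 y -0.0241..0.0279 tilt fit [0.005 0.001 0.177]
```

View pics/wrist_12.png

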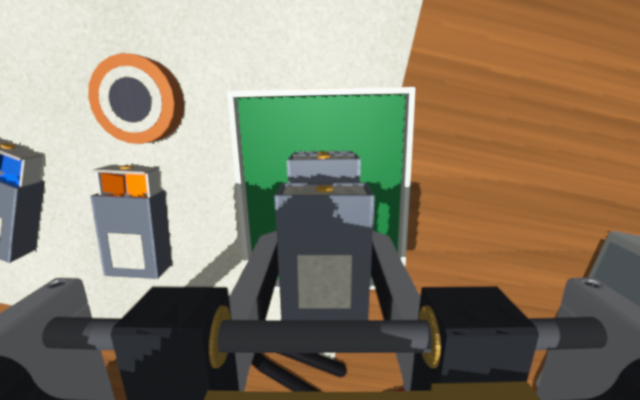

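Call:
move_arm([
  [[0,0.06,0.01,0.08,0,0,-0.008],[0,0.06,0.01,0.16,0,0,-0.008],[0,0.06,0.01,0.23,0,0,-0.008],[0,0.06,0.01,0.29,0,0,-0.008],[0,0.06,0.01,0.32,0,0,-0.008],[0,0.06,0.01,0.32,0,0,-0.008],[0,0.06,0.01,0.32,0,0,-0.008]],
])

```text
time: 23.17
tool_pos: [0.5047, -0.303, 0.2744]
ee_rot: [-3.141, 0.0, 0.21]
wrist_force: [-0.4, 0.3, -0.1]
width: 0.052
```

Call:
move_arm([
  [[1,0,0,0,0,0,0],[1,0,0,0,0,0,0],[1,0,0,0,0,0,0],[1,0,0,0,0,0,0],[1,0,0,0,0,0,0],[1,0,0,0,0,0,0]],
])

```text
time: 23.67
tool_pos: [0.5047, -0.3033, 0.275]
ee_rot: [3.141, -0.0, 0.21]
wrist_force: [-1.0, -0.5, -0.6]
width: 0.0885
```

Call:
move_arm([
  [[1,0,0,-0.2,0,0,0],[1,0,0,-0.45,0,0,0],[1,0,0,-0.6,0,0,0],[1,0,0,-0.6,0,0,0],[1,0,0,-0.6,0,0,0]],
])

```text
time: 24.08
tool_pos: [0.5048, -0.3033, 0.3356]
ee_rot: [3.14, -0.002, 0.21]
wrist_force: [0.4, -0.4, -0.5]
width: 0.0937
```

```bash
python3 -c "
from h import *
look('13',zt=0.094)"
```

```text
tcp [ 0.5046 -0.3031  0.3341] yaw 12.0 w 0.0942 f [ 0.1 -0.4 -0.1] t 24.1
[ 0.5035 -0.3051] yaw 12.1 L77.9 W52.3  [324. 221.] | move tx -0.015 ty 0.017 rz -0.000
```

Call:
move_arm([
  [[1,-0.17,-0.88,0,0,0,0],[1,-0.17,-0.88,0,0,0,0],[1,-0.17,-0.88,0,0,0,0]],
])

```text
time: 24.38
tool_pos: [0.4674, -0.2165, 0.331]
ee_rot: [-3.133, 0.006, 0.213]
wrist_force: [-0.4, 0.0, 0.1]
width: 0.0941
```

Call:
move_arm([
  [[1,-0.17,-0.88,0.2,0,0,0.04],[1,-0.17,-0.88,0.2,0,0,0.04],[1,-0.17,-0.88,0.2,0,0,0.04],[1,-0.17,-0.88,0.2,0,0,0.04],[1,-0.17,-0.88,0.2,0,0,0.04]],
])

```text
time: 24.8
tool_pos: [0.4348, -0.1383, 0.3141]
ee_rot: [3.141, 0.001, 0.148]
wrist_force: [0.9, -1.0, -0.8]
width: 0.0944
```

```bash
python3 -c "
from h import *
look('14')"
```

```text
tcp [ 0.4352 -0.1389  0.3146] yaw 8.4 w 0.0938 f [ 0.8 -0.4  0.2] t 24.9
[ 0.4338 -0.136 ] yaw 8.0 L78.5 W52.2  [321. 203.] | move tx -0.010 ty -0.031 rz 0.004
[ 0.4289 -0.0064] yaw -11.0 L79.1 W54.4  [173. 186.] | move tx 0.132 ty -1.320 rz 0.216
[0.431  0.1223] yaw 3.8 L78.4 W57.6 edge [ 32. 165.] | move tx 0.342 ty -2.590 rz 0.051
```

View pics/wrist_13.png

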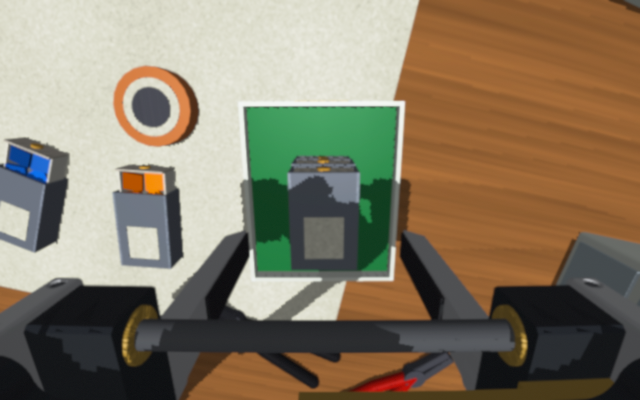

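View pics/wrist_14.png

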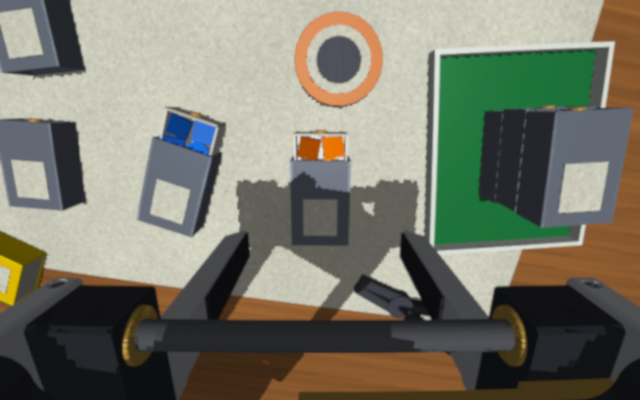

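Call:
move_arm([
  [[1,-0.01,-0.03,0.3,0,0,0],[1,-0.01,-0.03,0.6,0,0,0],[1,-0.01,-0.03,0.85,0,0,0],[1,-0.01,-0.03,1,0,0,0]],
])

```text
time: 25.18
tool_pos: [0.4333, -0.1366, 0.2121]
ee_rot: [-3.141, 0.003, 0.146]
wrist_force: [-0.6, 0.5, 0.1]
width: 0.0941
```

Call:
move_arm([
  [[1,0,0,0.09,0,0,0],[0.9,0,0,0.09,0,0,0],[0,0,0,0.09,0,0,0],[0,0,0,0.09,0,0,0],[0,0,0,0.09,0,0,0],[0,0,0,0.09,0,0,0],[0,0,0,0.09,0,0,0],[0,0,0,0.09,0,0,0]],
])

```text
time: 25.85
tool_pos: [0.4335, -0.1353, 0.2064]
ee_rot: [3.141, -0.001, 0.147]
wrist_force: [-0.4, 0.9, 0.1]
width: 0.0518
```

Call:
move_arm([
  [[0,0,0,0,0,0,0],[0,0,0,0,0,0,0],[0,0,0,-0.2,0,0,0],[0,0,0,-0.4,0,0,0],[0,0,0,-0.6,0,0,0],[0,0,0,-0.8,0,0,-0.01],[0,0,0,-0.96,0,0,-0.02],[0,0,0,-0.96,0,0,-0.02]],
])

```text
time: 26.52
tool_pos: [0.4341, -0.1357, 0.305]
ee_rot: [3.137, -0.006, 0.179]
wrist_force: [0.8, -0.8, -1.1]
width: 0.0519
```

Call:
move_arm([
  [[0,0.05,-0.15,0,0,0,0],[0,0.12,-0.37,0,0,0,0],[0,0.22,-0.65,0,0,0,0],[0,0.33,-0.97,0,0,0,0]],
])

```text
time: 26.85
tool_pos: [0.4481, -0.0336, 0.2999]
ee_rot: [-3.141, 0.002, 0.176]
wrist_force: [0.6, -0.2, -0.8]
width: 0.0516
```

Call:
move_arm([
  [[0,0.08,-0.24,0,0,0,0],[0,0.16,-0.48,0,0,0,0],[0,0.24,-0.73,0,0,0,0],[0,0.33,-0.97,0,0,0,0]],
])

```text
time: 27.18
tool_pos: [0.4632, 0.0686, 0.2998]
ee_rot: [-3.141, 0.003, 0.179]
wrist_force: [0.6, 0.2, -1.3]
width: 0.0518
```

Call:
move_arm([
  [[0,0.08,-0.24,0,0,0,0],[0,0.16,-0.48,0,0,0,0],[0,0.24,-0.73,0,0,0,0],[0,0.33,-0.97,0,0,0,0]],
])

```text
time: 27.52
tool_pos: [0.4784, 0.1699, 0.2996]
ee_rot: [3.141, 0.003, 0.179]
wrist_force: [0.8, -0.2, -0.7]
width: 0.0517
```

Call:
move_arm([
  [[0,0.08,-0.24,0,0,0,0],[0,0.16,-0.48,0,0,0,0],[0,0.24,-0.73,0,0,0,0],[0,0.33,-0.97,0,0,0,0]],
])

```text
time: 27.85
tool_pos: [0.4937, 0.2711, 0.2994]
ee_rot: [3.141, 0.003, 0.179]
wrist_force: [0.1, 0.3, -0.6]
width: 0.0517
```

Call:
move_arm([
  [[0,0.08,-0.24,0,0,0,0],[0,0.16,-0.48,0,0,0,0],[0,0.24,-0.73,0,0,0,0],[0,0.33,-0.97,0,0,0,0],[0,0.33,-0.97,0,0,0,0],[0,0.33,-0.97,0,0,0,0]],
])

```text
time: 28.35
tool_pos: [0.509, 0.3721, 0.2991]
ee_rot: [3.14, 0.003, 0.18]
wrist_force: [-0.1, -0.4, -1.0]
width: 0.0517
```

```bash
python3 -c "
from h import *
look('15');held('15')"
```

```text
tcp [0.5091 0.3712 0.2994] yaw 10.3 w 0.0519 f [-0.5 -0.4 -1. ] t 28.4
[0.3299 0.3244] yaw 82.3 L79.1 W52.0  [335. 377.] | move tx -1.847 ty 0.141 rz -0.801
[0.5502 0.1248] yaw 12.1 L78.7 W57.7 edge [608. 210.] | move tx -0.035 ty 2.498 rz -0.020
held top at tool z 0.1761 (=> box bottom world z 0.0933) x -0.0327..0.0592 y -0.0251..0.0269 tilt fit [ 0.007 -0.002  0.176]
```

View pics/wrist_15.png

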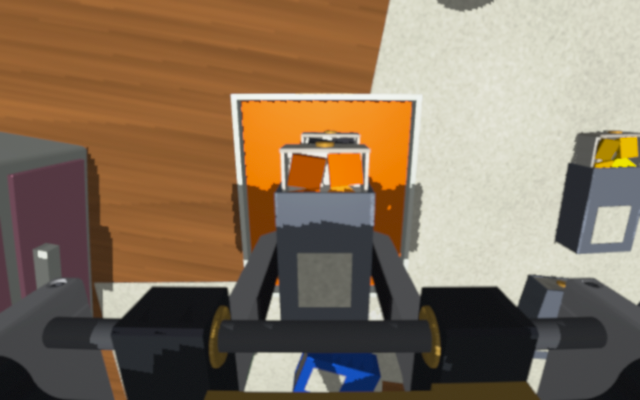

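Call:
move_arm([
  [[0,0.01,0.03,0.15,0,0,0],[0,0.01,0.03,0.3,0,0,0],[0,0.01,0.03,0.45,0,0,0],[0,0.01,0.03,0.54,0,0,0],[0,0.01,0.03,0.57,0,0,0],[0,0.01,0.03,0.57,0,0,0],[0,0.01,0.03,0.57,0,0,0]],
])

```text
time: 28.98
tool_pos: [0.5112, 0.3681, 0.2452]
ee_rot: [-3.142, -0.001, 0.178]
wrist_force: [-0.3, -0.1, -1.0]
width: 0.0518
```

Call:
move_arm([
  [[1,0,0,0,0,0,0],[1,0,0,0,0,0,0],[1,0,0,0,0,0,0],[1,0,0,0,0,0,0],[1,0,0,0,0,0,0],[1,0,0,0,0,0,0]],
])

```text
time: 29.48
tool_pos: [0.5109, 0.3686, 0.2449]
ee_rot: [-3.142, -0.001, 0.179]
wrist_force: [-0.6, -0.2, -0.8]
width: 0.0882
```

Call:
move_arm([
  [[1,0,0,-0.2,0,0,0],[1,0,0,-0.45,0,0,0],[1,0,0,-0.75,0,0,0],[1,0,0,-0.75,0,0,0],[1,0,0,-0.75,0,0,0]],
])

```text
time: 29.9
tool_pos: [0.5113, 0.3688, 0.3225]
ee_rot: [-3.14, -0.005, 0.179]
wrist_force: [-0.1, -0.2, -0.9]
width: 0.0943
```

```bash
python3 -c "
from h import *
look('16',zt=0.064)"
```

```text
tcp [0.5109 0.3685 0.3201] yaw 10.2 w 0.0937 f [-0.5  0.9 -0. ] t 29.9
[0.5119 0.3669] yaw 9.8 L77.6 W52.2  [325. 211.] | move tx 0.007 ty 0.018 rz 0.005
```

Call:
move_arm([
  [[1,-0.4,0.76,0,0,0,0],[1,-0.4,0.76,0,0,0,0],[1,-0.4,0.76,0,0,0,0]],
])

```text
time: 30.2
tool_pos: [0.4826, 0.2821, 0.3151]
ee_rot: [3.136, 0.01, 0.176]
wrist_force: [-0.1, 1.3, -1.0]
width: 0.0939
```

Call:
move_arm([
  [[1,-0.4,0.76,0,0,0,0],[1,-0.4,0.76,0,0,0,0],[1,-0.4,0.76,0,0,0,0]],
])

```text
time: 30.45
tool_pos: [0.4571, 0.2005, 0.3166]
ee_rot: [3.138, 0.007, 0.175]
wrist_force: [0.2, 0.5, 0.4]
width: 0.0945
```

Call:
move_arm([
  [[1,-0.4,0.76,0,0,0,0.07],[1,-0.4,0.76,0.1,0,0,0.07],[1,-0.4,0.76,0.1,0,0,0.07],[1,-0.4,0.76,0.1,0,0,0.07],[1,-0.4,0.76,0.1,0,0,0.07]],
])

```text
time: 30.87
tool_pos: [0.4336, 0.1231, 0.309]
ee_rot: [-3.141, 0.001, 0.068]
wrist_force: [0.4, 0.1, -0.4]
width: 0.0936
```

```bash
python3 -c "
from h import *
look('17')"
```

```text
tcp [0.4338 0.1236 0.3094] yaw 4.0 w 0.0940 f [-0.8  0.3  0.3] t 30.9
[0.3234 0.1788] yaw 73.9 L66.3 W43.9  [257. 306.] | move tx -1.063 ty -0.627 rz -0.777
[ 0.4288 -0.0047] yaw -11.2 L78.3 W55.3  [469. 217.] | move tx -0.139 ty 1.277 rz 0.168
[0.4304 0.1237] yaw 3.8 L78.6 W52.2  [322. 207.] | move tx -0.033 ty -0.003 rz 0.002
[0.5516 0.123 ] yaw 12.9 L79.7 W52.3 edge [333.  57.] | move tx 1.174 ty 0.088 rz -0.099
```

View pics/wrist_16.png

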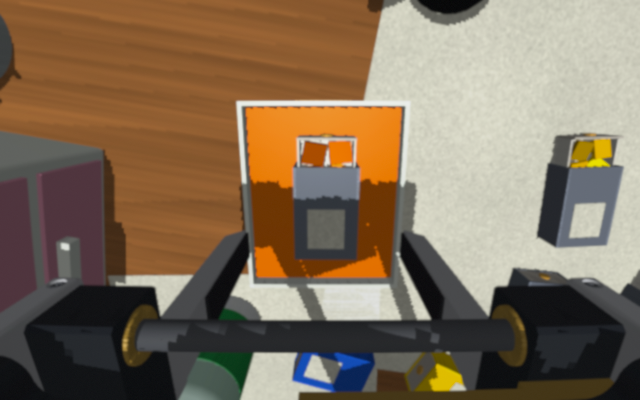

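View pics/wrist_17.png

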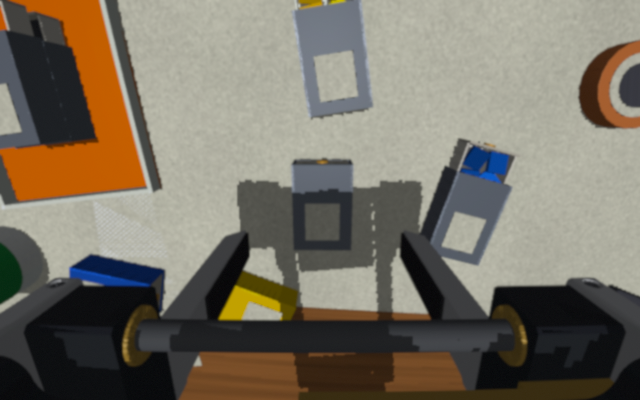

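Call:
move_arm([
  [[1,-0.03,0,0.3,0,0,0],[1,-0.03,0,0.6,0,0,0],[1,-0.03,0,0.85,0,0,0],[1,-0.03,0,1,0,0,0]],
])

```text
time: 31.25
tool_pos: [0.4299, 0.1239, 0.2069]
ee_rot: [-3.141, 0.004, 0.071]
wrist_force: [-0.0, -0.8, -0.0]
width: 0.0938
```

Call:
move_arm([
  [[1,0,0,0.03,0,0,0],[0.9,0,0,0.03,0,0,0],[0,0,0,0.03,0,0,0],[0,0,0,0.03,0,0,0],[0,0,0,0.03,0,0,0],[0,0,0,0.03,0,0,0],[0,0,0,0.03,0,0,0],[0,0,0,0.03,0,0,0]],
])

```text
time: 31.92
tool_pos: [0.4307, 0.1228, 0.2074]
ee_rot: [-3.14, -0.002, 0.069]
wrist_force: [-0.9, 1.7, 2.8]
width: 0.0517
```

Call:
move_arm([
  [[0,0,0,0,0,0,0],[0,0,0,0,0,0,0],[0,0,0,-0.2,0,0,0],[0,0,0,-0.4,0,0,0],[0,0,0,-0.6,0,0,-0.03],[0,0,0,-0.8,0,0,-0.06],[0,0,0,-1,0,0,-0.09],[0,0,0,-1,0,0,-0.09]],
])

```text
time: 32.58
tool_pos: [0.4314, 0.1225, 0.3104]
ee_rot: [3.14, -0.007, 0.211]
wrist_force: [1.6, 0.1, -1.1]
width: 0.0519
```

Call:
move_arm([
  [[0,0,0.15,-0.05,0,0,0],[0,0,0.35,-0.1,0,0,0],[0,-0.02,0.6,-0.15,0,0,0],[0,-0.03,0.86,-0.2,0,0,0]],
])

```text
time: 32.92
tool_pos: [0.4449, 0.0371, 0.3249]
ee_rot: [-3.141, 0.003, 0.21]
wrist_force: [0.1, 0.2, -1.1]
width: 0.0516
```

Call:
move_arm([
  [[0,0,0.22,0,0,0,0],[0,-0.01,0.44,0,0,0,0],[0,-0.02,0.65,0,0,0,0],[0,-0.03,0.86,0,0,0,0]],
])

```text
time: 33.25
tool_pos: [0.46, -0.0481, 0.3246]
ee_rot: [-3.141, 0.003, 0.208]
wrist_force: [0.5, -0.8, -1.0]
width: 0.0521
```

Call:
move_arm([
  [[0,0,0.22,0,0,0,0],[0,-0.01,0.44,0,0,0,0],[0,-0.02,0.65,0,0,0,0],[0,-0.03,0.86,0,0,0,0]],
])

```text
time: 33.58
tool_pos: [0.475, -0.1328, 0.3244]
ee_rot: [-3.14, 0.003, 0.208]
wrist_force: [0.7, 0.3, -1.0]
width: 0.0518
```

Call:
move_arm([
  [[0,0,0.22,0,0,0,0],[0,-0.01,0.44,0,0,0,0],[0,-0.02,0.65,0,0,0,0],[0,-0.03,0.86,0,0,0,0]],
])

```text
time: 33.92
tool_pos: [0.4901, -0.2175, 0.3243]
ee_rot: [-3.14, 0.003, 0.208]
wrist_force: [-0.9, -0.5, -0.5]
width: 0.0516
```

Call:
move_arm([
  [[0,0,0.22,0,0,0,0],[0,-0.01,0.44,0,0,0,0],[0,-0.02,0.65,0,0,0,0],[0,-0.03,0.86,0,0,0,0],[0,-0.03,0.86,0,0,0,0],[0,-0.03,0.86,0,0,0,0]],
])

```text
time: 34.42
tool_pos: [0.505, -0.3019, 0.3242]
ee_rot: [-3.139, 0.003, 0.207]
wrist_force: [-0.2, 1.3, -0.8]
width: 0.0516
```

```bash
python3 -c "
from h import *
look('18');held('18')"
```

```text
tcp [ 0.5051 -0.3011  0.3246] yaw 12.0 w 0.0519 f [ 0.5 -0.1 -0.9] t 34.5
[ 0.4272 -0.0157] yaw -8.4 L79.6 W42.3 edge [ 19. 213.] | move tx -0.170 ty -2.953 rz 0.226
held top at tool z 0.1771 (=> box bottom world z 0.1175) x -0.0336..0.0376 y -0.0243..0.0277 tilt fit [0.005 0.002 0.177]
```

View pics/wrist_18.png

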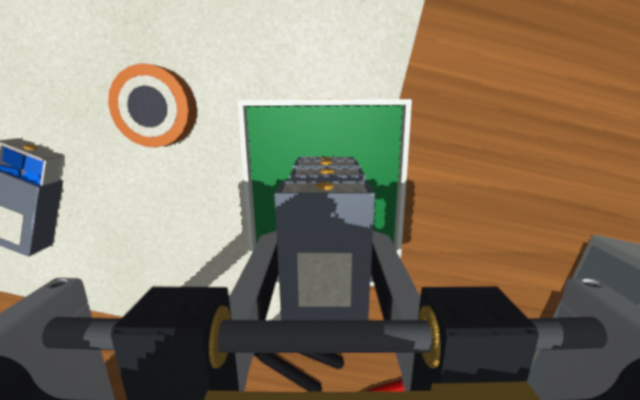

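Call:
move_arm([
  [[0,-0.02,0.02,0.06,0,0,0],[0,-0.02,0.02,0.12,0,0,0],[0,-0.02,0.02,0.17,0,0,0],[0,-0.02,0.02,0.21,0,0,0],[0,-0.02,0.02,0.21,0,0,0],[0,-0.02,0.02,0.21,0,0,0]],
])

```text
time: 34.97
tool_pos: [0.5039, -0.3031, 0.3052]
ee_rot: [-3.141, 0.001, 0.211]
wrist_force: [0.3, -0.5, -0.7]
width: 0.0514
```

Call:
move_arm([
  [[1,0,0,0,0,0,0],[1,0,0,0,0,0,0],[1,0,0,0,0,0,0],[1,0,0,0,0,0,0],[1,0,0,0,0,0,0],[1,0,0,0,0,0,0]],
])

```text
time: 35.47
tool_pos: [0.5039, -0.3035, 0.306]
ee_rot: [3.141, -0.0, 0.21]
wrist_force: [-0.7, -0.3, -0.6]
width: 0.088
```

Call:
move_arm([
  [[1,0,0,-0.2,0,0,0],[1,0,0,-0.4,0,0,0],[1,0,0,-0.55,0,0,0],[1,0,0,-0.55,0,0,0],[1,0,0,-0.55,0,0,0]],
])

```text
time: 35.88
tool_pos: [0.504, -0.3036, 0.3616]
ee_rot: [3.14, -0.002, 0.21]
wrist_force: [0.4, 0.5, -0.2]
width: 0.094
```

```bash
python3 -c "
from h import *
look('19',zt=0.124)"
```

```text
tcp [ 0.5038 -0.3034  0.3602] yaw 12.0 w 0.0942 f [-1.  -0.1 -0.2] t 35.9
[ 0.504  -0.3048] yaw 12.0 L78.0 W52.2  [323. 220.] | move tx -0.001 ty 0.014 rz 0.000
```

Call:
move_arm([
  [[1,-0.03,-0.77,0,0,0,0],[1,-0.03,-0.77,0,0,0,0],[1,-0.03,-0.77,0,0,0,0]],
])

```text
time: 36.18
tool_pos: [0.4836, -0.2245, 0.3582]
ee_rot: [-3.135, 0.003, 0.214]
wrist_force: [1.0, 0.8, 0.6]
width: 0.0942
```

Call:
move_arm([
  [[1,-0.03,-0.77,0,0,0,0],[1,-0.03,-0.77,0,0,0,0],[1,-0.03,-0.77,0,0,0,0]],
])

```text
time: 36.43
tool_pos: [0.4646, -0.1502, 0.3591]
ee_rot: [-3.137, 0.002, 0.215]
wrist_force: [-0.4, 0.1, -0.5]
width: 0.0938
```

Call:
move_arm([
  [[1,-0.03,-0.77,0.2,0,0,0],[1,-0.03,-0.77,0.2,0,0,0],[1,-0.03,-0.77,0.2,0,0,0]],
])

```text
time: 36.68
tool_pos: [0.4451, -0.0757, 0.3372]
ee_rot: [-3.136, 0.005, 0.215]
wrist_force: [-0.4, -0.2, 0.3]
width: 0.094
```

Call:
move_arm([
  [[1,-0.03,-0.77,0.2,0,0,0.07],[1,-0.03,-0.77,0.2,0,0,0.14],[1,-0.03,-0.77,0.2,0,0,0.21],[1,-0.03,-0.77,0.2,0,0,0.25],[1,-0.03,-0.77,0.2,0,0,0.25],[1,-0.03,-0.77,0.2,0,0,0.25]],
])

```text
time: 37.18
tool_pos: [0.4282, -0.0053, 0.3201]
ee_rot: [3.141, 0.001, -0.181]
wrist_force: [-1.0, -0.4, -0.1]
width: 0.0942
```

```bash
python3 -c "
from h import *
look('20')"
```

```text
tcp [ 0.4282 -0.0054  0.3203] yaw -10.4 w 0.0941 f [-0.1  0.8 -0.1] t 37.2
[ 0.4281 -0.0059] yaw -10.8 L78.5 W52.2  [323. 200.] | move tx -0.000 ty 0.005 rz 0.005
[0.5515 0.1224] yaw 12.3 L78.8 W55.1  [145.  86.] | move tx 0.982 ty -1.479 rz -0.252
```

View pics/wrist_19.png

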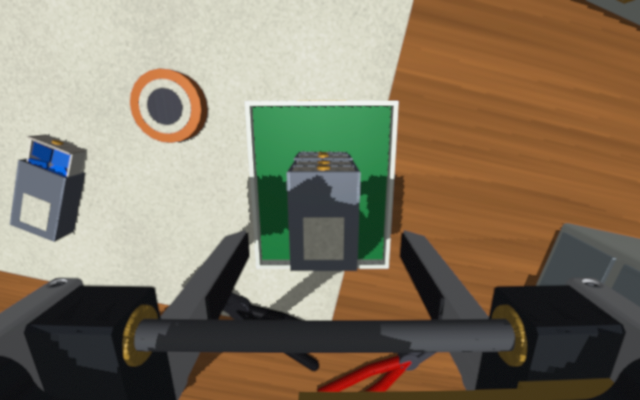

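View pics/wrist_20.png

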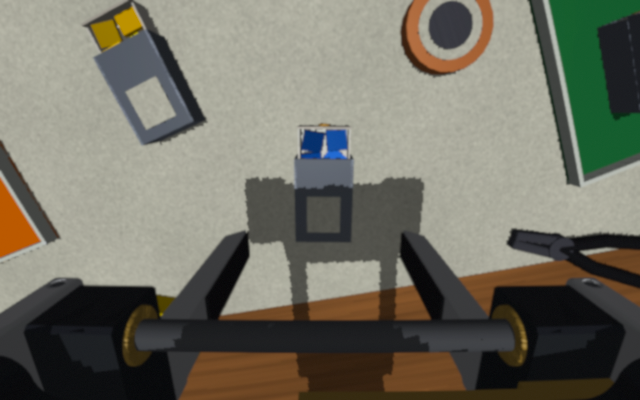

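Call:
move_arm([
  [[1,0,0.01,0.3,0,0,0],[1,0,0.01,0.6,0,0,0],[1,0,0.01,0.85,0,0,0],[1,0,0.01,1,0,0,0]],
])

```text
time: 37.57
tool_pos: [0.4269, -0.0064, 0.2177]
ee_rot: [3.141, 0.004, -0.182]
wrist_force: [-0.1, -0.5, 0.5]
width: 0.0938
```

Call:
move_arm([
  [[1,0,0,0.14,0,0,0],[0.9,0,0,0.14,0,0,0],[0,0,0,0.14,0,0,0],[0,0,0,0.14,0,0,0],[0,0,0,0.14,0,0,0],[0,0,0,0.14,0,0,0],[0,0,0,0.14,0,0,0],[0,0,0,0.14,0,0,0]],
])

```text
time: 38.23
tool_pos: [0.428, -0.0057, 0.2074]
ee_rot: [-3.141, -0.002, -0.182]
wrist_force: [-0.7, -0.3, 0.7]
width: 0.0518
```

Call:
move_arm([
  [[0,0,0,0,0,0,0],[0,0,0,0,0,0,0],[0,0,0,-0.2,0,0,0],[0,0,0,-0.4,0,0,-0.06],[0,0,0,-0.6,0,0,-0.12],[0,0,0,-0.8,0,0,-0.18],[0,0,0,-1,0,0,-0.23],[0,0,0,-1,0,0,-0.23]],
])

```text
time: 38.9
tool_pos: [0.4287, -0.0059, 0.3105]
ee_rot: [3.139, -0.007, 0.18]
wrist_force: [0.4, 0.1, -0.3]
width: 0.0518
```

Call:
move_arm([
  [[0,0.06,-0.15,0,0,0,0],[0,0.14,-0.35,0,0,0,0],[0,0.25,-0.6,0,0,0,0],[0,0.37,-0.89,0,0,0,0]],
])

```text
time: 39.23
tool_pos: [0.448, 0.0887, 0.3049]
ee_rot: [3.141, 0.002, 0.174]
wrist_force: [0.7, -0.3, -1.2]
width: 0.0517
```

Call:
move_arm([
  [[0,0.09,-0.22,0,0,0,0],[0,0.18,-0.44,0,0,0,0],[0,0.28,-0.67,0,0,0,0],[0,0.37,-0.89,0,0,0,0]],
])

```text
time: 39.57
tool_pos: [0.4686, 0.1838, 0.3045]
ee_rot: [3.141, 0.003, 0.177]
wrist_force: [-0.3, 0.4, -2.0]
width: 0.0522
```

Call:
move_arm([
  [[0,0.09,-0.22,0,0,0,0],[0,0.18,-0.44,0,0,0,0],[0,0.28,-0.67,0,0,0,0],[0,0.37,-0.89,0,0,0,0]],
])

```text
time: 39.9
tool_pos: [0.4893, 0.2779, 0.3043]
ee_rot: [3.141, 0.003, 0.177]
wrist_force: [-0.9, -0.2, -1.1]
width: 0.0513
```

Call:
move_arm([
  [[0,0.09,-0.22,0,0,0,0],[0,0.18,-0.44,0,0,0,0],[0,0.28,-0.67,0,0,0,0],[0,0.37,-0.89,0,0,0,0],[0,0.37,-0.89,0,0,0,0],[0,0.37,-0.89,0,0,0,0]],
])

```text
time: 40.4
tool_pos: [0.5097, 0.3717, 0.3039]
ee_rot: [3.14, 0.003, 0.179]
wrist_force: [0.4, 0.0, -1.0]
width: 0.052
```

```bash
python3 -c "
from h import *
look('21');held('21')"
```

```text
tcp [0.5097 0.3708 0.3044] yaw 10.2 w 0.0513 f [ 0.4  0.1 -1.1] t 40.5
[0.3363 0.3272] yaw -80.0 L89.9 W49.7  [334. 376.] | move tx -1.785 ty 0.122 rz 1.002
[0.5504 0.1249] yaw 12.7 L79.0 W57.6 edge [605. 208.] | move tx -0.036 ty 2.493 rz -0.028
held top at tool z 0.1772 (=> box bottom world z 0.0972) x -0.0334..0.0382 y -0.0250..0.0270 tilt fit [ 0.007 -0.002  0.177]
```

View pics/wrist_21.png

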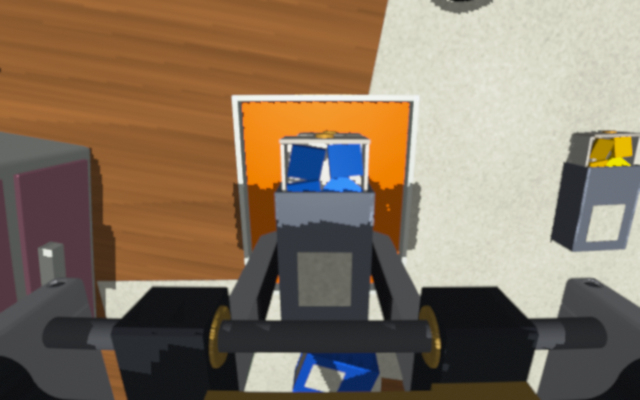

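Call:
move_arm([
  [[0,0.01,0.03,0.08,0,0,0],[0,0.01,0.03,0.16,0,0,0],[0,0.01,0.03,0.23,0,0,0],[0,0.01,0.03,0.28,0,0,0],[0,0.01,0.03,0.31,0,0,0],[0,0.01,0.03,0.31,0,0,0],[0,0.01,0.03,0.31,0,0,0]],
])

```text
time: 41.03
tool_pos: [0.5116, 0.368, 0.2755]
ee_rot: [3.141, 0.0, 0.179]
wrist_force: [-0.1, -0.2, -1.1]
width: 0.0518
```

Call:
move_arm([
  [[1,0,0,0,0,0,0],[1,0,0,0,0,0,0],[1,0,0,0,0,0,0],[1,0,0,0,0,0,0],[1,0,0,0,0,0,0],[1,0,0,0,0,0,0]],
])

```text
time: 41.53
tool_pos: [0.5116, 0.3682, 0.2759]
ee_rot: [-3.142, -0.0, 0.179]
wrist_force: [0.1, 0.5, 0.3]
width: 0.0881
```

Call:
move_arm([
  [[1,0,0,-0.2,0,0,0],[1,0,0,-0.4,0,0,0],[1,0,0,-0.6,0,0,0],[1,0,0,-0.6,0,0,0],[1,0,0,-0.6,0,0,0]],
])

```text
time: 41.95
tool_pos: [0.5118, 0.3683, 0.3371]
ee_rot: [-3.14, -0.003, 0.179]
wrist_force: [0.3, -0.1, -0.9]
width: 0.0936
```

```bash
python3 -c "
from h import *
look('22',zt=0.094)"
```

```text
tcp [0.5115 0.3681 0.3352] yaw 10.2 w 0.0940 f [-0.4 -0.9 -1. ] t 42.0
[0.5119 0.3666] yaw 10.2 L78.1 W52.2  [325. 218.] | move tx 0.002 ty 0.016 rz 0.001
```

Call:
move_arm([
  [[1,-0.01,0.83,0,0,0,0],[1,-0.01,0.83,0,0,0,0],[1,-0.01,0.83,0,0,0,0]],
])

```text
time: 42.25
tool_pos: [0.5262, 0.2811, 0.3331]
ee_rot: [3.136, 0.004, 0.173]
wrist_force: [0.3, 0.4, -0.5]
width: 0.094
```

Call:
move_arm([
  [[1,-0.01,0.83,0,0,0,0],[1,-0.01,0.83,0,0,0,0],[1,-0.01,0.83,0,0,0,0]],
])

```text
time: 42.5
tool_pos: [0.5399, 0.199, 0.3334]
ee_rot: [3.137, 0.004, 0.172]
wrist_force: [0.4, 0.2, -0.2]
width: 0.094
```

Call:
move_arm([
  [[1,-0.01,0.83,0.1,0,0,-0.02],[1,-0.01,0.83,0.2,0,0,-0.02],[1,-0.01,0.83,0.2,0,0,-0.02],[1,-0.01,0.83,0.2,0,0,-0.02],[1,-0.01,0.83,0.2,0,0,-0.02]],
])

```text
time: 42.92
tool_pos: [0.5527, 0.123, 0.3144]
ee_rot: [-3.14, 0.002, 0.21]
wrist_force: [-0.3, 0.7, 0.0]
width: 0.0939
```

```bash
python3 -c "
from h import *
look('23')"
```

```text
tcp [0.5527 0.1236 0.3151] yaw 12.1 w 0.0940 f [0.6 0.3 0.8] t 43.0
[0.3203 0.1872] yaw 71.1 L78.6 W58.3  [221. 385.] | move tx -2.140 ty -1.109 rz -0.655
[0.5506 0.1227] yaw 12.6 L78.6 W52.2  [322. 203.] | move tx -0.023 ty 0.004 rz -0.005
```

View pics/wrist_22.png

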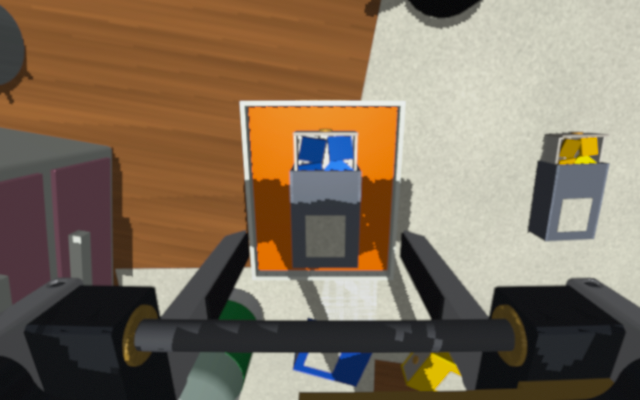

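View pics/wrist_23.png

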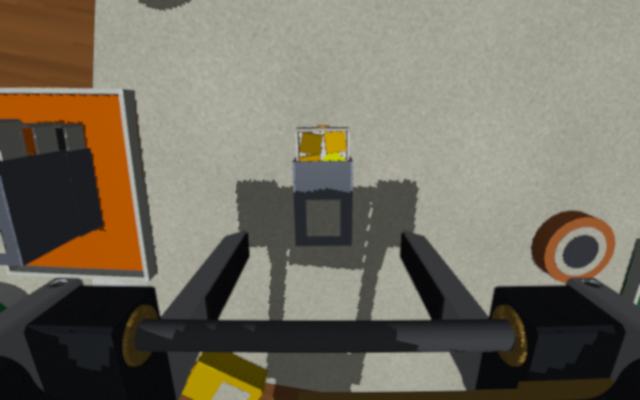

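Call:
move_arm([
  [[1,-0.02,0,0.3,0,0,0],[1,-0.02,0,0.6,0,0,0],[1,-0.02,0,0.85,0,0,0],[1,-0.02,0,1,0,0,0]],
])

```text
time: 43.3
tool_pos: [0.5497, 0.124, 0.2127]
ee_rot: [-3.141, 0.004, 0.213]
wrist_force: [-0.4, 0.4, -0.3]
width: 0.0938
```

Call:
move_arm([
  [[1,0,0,0.08,0,0,0],[0.9,0,0,0.08,0,0,0],[0,0,0,0.08,0,0,0],[0,0,0,0.08,0,0,0],[0,0,0,0.08,0,0,0],[0,0,0,0.08,0,0,0],[0,0,0,0.08,0,0,0],[0,0,0,0.08,0,0,0]],
])

```text
time: 43.97
tool_pos: [0.5512, 0.1224, 0.2086]
ee_rot: [-3.141, -0.002, 0.21]
wrist_force: [-0.4, 1.7, 0.8]
width: 0.0516
```

Call:
move_arm([
  [[0,0,0,0,0,0,0],[0,0,0,0,0,0,0],[0,0,0,-0.2,0,0,0],[0,0,0,-0.4,0,0,0],[0,0,0,-0.6,0,0,0.01],[0,0,0,-0.8,0,0,0.02],[0,0,0,-1,0,0,0.02],[0,0,0,-1,0,0,0.02]],
])

```text
time: 44.63
tool_pos: [0.5519, 0.122, 0.3118]
ee_rot: [3.14, -0.008, 0.179]
wrist_force: [0.4, 0.1, -0.6]
width: 0.0515
```

Call:
move_arm([
  [[0,0,-0.15,-0.05,0,0,0],[0,0.01,-0.35,-0.1,0,0,0],[0,0.02,-0.6,-0.15,0,0,0],[0,0.02,-0.83,-0.2,0,0,0]],
])

```text
time: 44.97
tool_pos: [0.5378, 0.2046, 0.3255]
ee_rot: [3.141, 0.003, 0.178]
wrist_force: [-0.0, -0.6, -1.5]
width: 0.0516
```

Call:
move_arm([
  [[0,0,-0.2,0,0,0,0],[0,0.01,-0.41,0,0,0,0],[0,0.02,-0.62,0,0,0,0],[0,0.02,-0.83,0,0,0,0]],
])

```text
time: 45.3
tool_pos: [0.525, 0.2869, 0.3252]
ee_rot: [3.14, 0.003, 0.179]
wrist_force: [1.2, -0.3, -2.0]
width: 0.0516
```

Call:
move_arm([
  [[0,0,-0.2,0,0,0,0],[0,0.01,-0.41,0,0,0,0],[0,0.02,-0.62,0,0,0,0],[0,0.02,-0.83,0,0,0,0],[0,0.02,-0.83,0,0,0,0],[0,0.02,-0.83,0,0,0,0]],
])

```text
time: 45.8
tool_pos: [0.5121, 0.3688, 0.3252]
ee_rot: [3.139, 0.003, 0.181]
wrist_force: [-0.3, -0.8, -1.4]
width: 0.0519
```

```bash
python3 -c "
from h import *
look('24');held('24')"
```

```text
tcp [0.5124 0.368  0.3256] yaw 10.3 w 0.0515 f [ 1.  1. -2.] t 45.9
[0.3264 0.3251] yaw 80.9 L78.5 W57.3  [332. 368.] | move tx -1.907 ty 0.091 rz -0.785
held top at tool z 0.1783 (=> box bottom world z 0.1173) x -0.0345..0.0375 y -0.0250..0.0270 tilt fit [ 0.006 -0.002  0.178]
```

View pics/wrist_24.png

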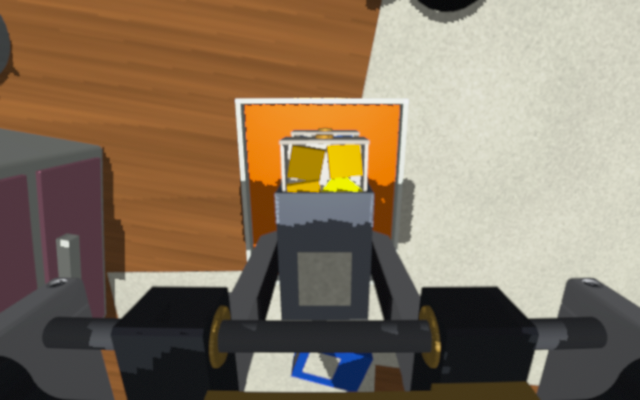

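Call:
move_arm([
  [[0,0,0,0.06,0,0,0],[0,0,0,0.12,0,0,0],[0,0,0,0.17,0,0,0],[0,0,0,0.21,0,0,0],[0,0,0,0.21,0,0,0],[0,0,0,0.21,0,0,0]],
])

```text
time: 46.35
tool_pos: [0.5126, 0.3679, 0.306]
ee_rot: [3.141, 0.001, 0.178]
wrist_force: [0.5, -0.0, -1.5]
width: 0.0515
```

Call:
move_arm([
  [[1,0,0,0,0,0,0],[1,0,0,0,0,0,0],[1,0,0,0,0,0,0],[1,0,0,0,0,0,0],[1,0,0,0,0,0,0],[1,0,0,0,0,0,0]],
])

```text
time: 46.85
tool_pos: [0.5126, 0.3683, 0.3069]
ee_rot: [-3.142, -0.0, 0.179]
wrist_force: [-0.2, 0.3, 0.4]
width: 0.0881
```

Call:
move_arm([
  [[1,0,0,-0.2,0,0,0],[1,0,0,-0.45,0,0,0],[1,0,0,-0.7,0,0,0],[1,0,0,-0.9,0,0,0],[1,0,0,-0.9,0,0,0],[1,0,0,-0.9,0,0,0]],
])

```text
time: 47.35
tool_pos: [0.5126, 0.3683, 0.398]
ee_rot: [-3.141, -0.003, 0.179]
wrist_force: [0.2, 0.3, -1.8]
width: 0.0942
```

```bash
python3 -c "
from h import *
look('25',zt=0.124);tray('25',np.radians(10.2))"
```

```text
tcp [0.5125 0.3682 0.3959] yaw 10.2 w 0.0942 f [-0.3  0.5 -0.2] t 47.4
[0.512  0.3664] yaw 10.5 L78.2 W52.2  [325. 207.] | move tx -0.008 ty 0.017 rz -0.003
rim ext [[0.4102 0.1536]
 [0.7504 0.37  ]] far-edge slope -0.177 centre [0.6016 0.3743] yaw 20.3
```

Call:
move_arm([
  [[1,-0.6,0.9,0,0,0,0],[1,-0.6,0.9,0,0,0,0],[1,-0.6,0.9,0,0,0,0],[1,-0.6,0.9,0,0,0,0]],
])

```text
time: 47.73
tool_pos: [0.468, 0.2659, 0.3941]
ee_rot: [3.139, 0.006, 0.176]
wrist_force: [0.0, 0.1, -0.3]
width: 0.094
```

Call:
move_arm([
  [[1,0,0.95,0,0,0,0],[1,0,0.95,0,0,0,0],[1,0,0.95,0,0,0,0],[1,0,0.95,0,0,0,0]],
])

```text
time: 48.07
tool_pos: [0.487, 0.1736, 0.3949]
ee_rot: [3.141, 0.003, 0.175]
wrist_force: [0.4, 0.0, -0.4]
width: 0.094
```

Call:
move_arm([
  [[1,0,0.95,0,0,0,0],[1,0,0.95,0,0,0,0],[1,0,0.95,0,0,0,0],[1,0,0.95,0,0,0,0],[1,0,0.95,0,0,0,0]],
])

```text
time: 48.48
tool_pos: [0.5035, 0.0831, 0.3958]
ee_rot: [-3.14, 0.001, 0.179]
wrist_force: [-0.6, -0.7, -0.8]
width: 0.0939
```

```bash
python3 -c "
from h import *
look('26',zt=0.124)
for n in ('scene','side'):
    P,im,d=snap(n,'26')
    a=proj(P,[[.502,-.303,.06],[.51,.368,.06]])
    for i,(u,v) in enumerate(a): 
        u,v=int(u),int(v); c=im[max(0,v-50):v+50,max(0,u-70):u+70][:,:,::-1]
        cv2.imwrite(f'pics/{n}_26_{i}.png',cv2.resize(c,None,fx=5,fy=5,interpolation=cv2.INTER_CUBIC))
"
```

```text
tcp [0.5034 0.0836 0.396 ] yaw 10.3 w 0.0941 f [ 0.7 -0.3  0.7] t 48.5
```

View pics/wrist_25.png

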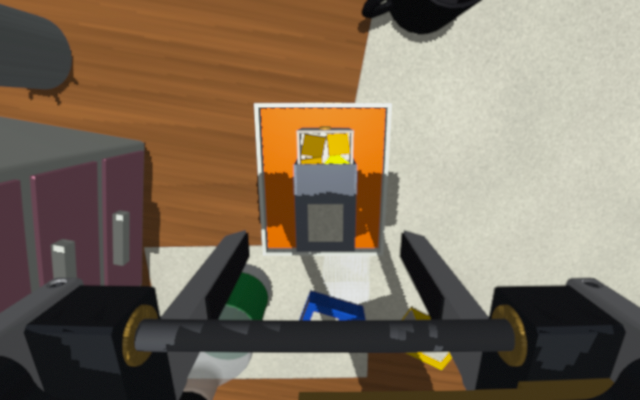

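View pics/scene_26.png

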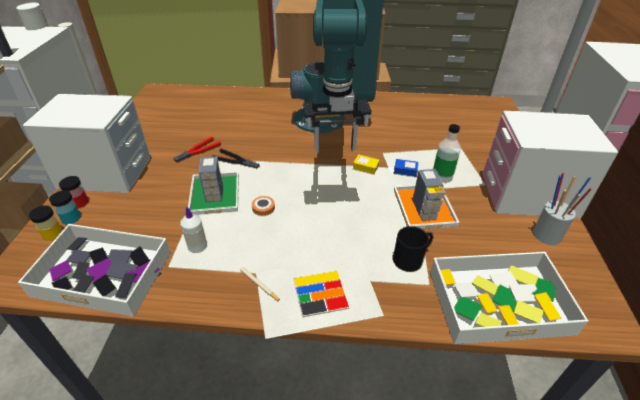

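View pics/scene_26_0.png

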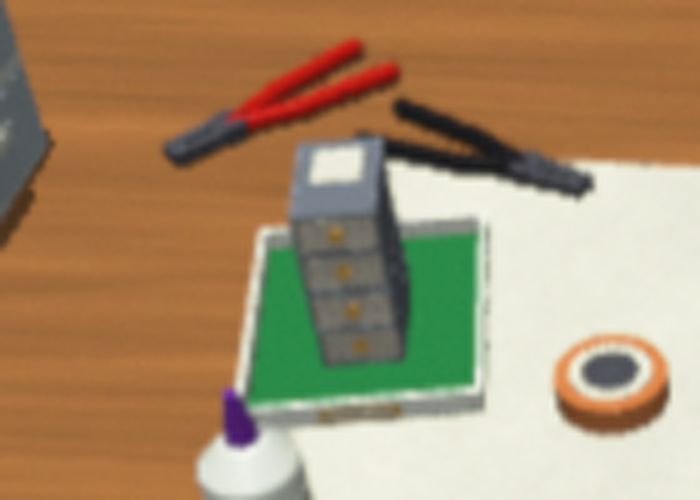

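View pics/scene_26_1.png

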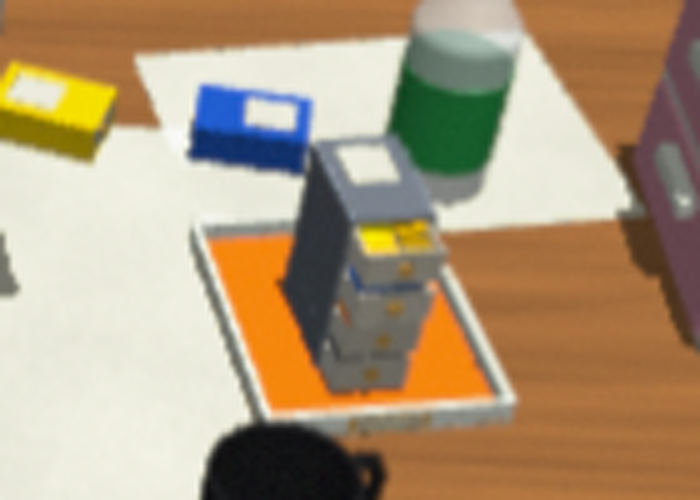

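View pics/side_26.png

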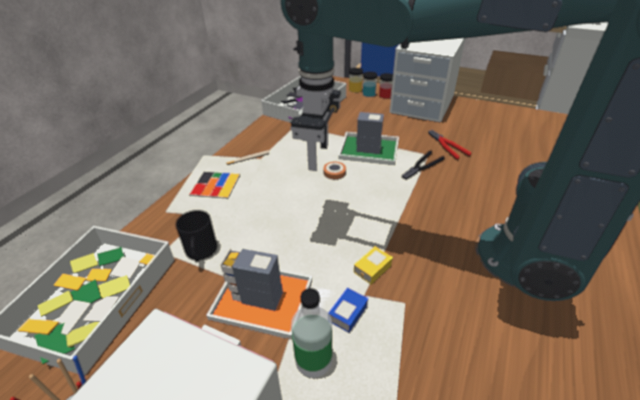

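View pics/wrist_26.png

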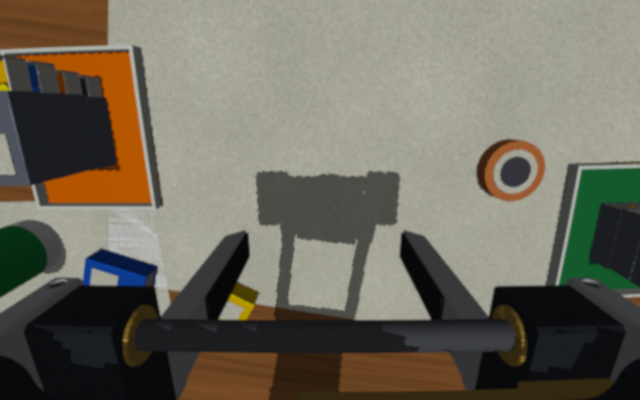

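```bash
python3 -c "
from bench import robot
print(robot.get_obs()['time']); robot.close_job()"
```

```text
48.6333
the job is handed in; nothing more can be done
```

I sorted all eight boxes into two four-high piles and handed the job in at 48.6 s. The four complete boxes are in the green tray, and the four pulled-out ones (black, orange, blue and yellow glass) are in the orange tray with their trays still sticking out.

**Orange pile:** each box was measured from the wrist camera right after placing. The tops lie within about 2.5 mm and 1° of each other and about 3–4 mm from the tray centre.

**Green pile:** layers 2 to 4 lie within about 1.5 mm and 0.4° of each other and about 2–3 mm from the tray centre. I did not measure the bottom box once it was down. From the grasp records it should be about 3 mm from the others, and the evenly spaced knobs in the scene picture agree.

**Inner trays and bystanders:** the final pictures show every inner tray as it started. The yellow and blue look-alikes, foil roll, mug, bottles and pliers appear where they began and upright. I judged this by eye, not by measurement.

**Other events:**
- The yellow-glass box was knocked about 1 cm aside mid-run, so I measured it again before grasping it.
- The second green box was held about 8 mm low because I lifted before the jaws had fully shut; I allowed for that when placing it.
- My automatic orange-tray rim fit failed on two pictures with boxes in view, so I used the earlier reading of the tray centre. The slope fit in that earlier picture also disagreed (12.7°), so I took the tray's direction from the scene and side pictures (10.3° and 10.2°).

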